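# Load the gasket inspection stage and lock it

### The arm

A 7-joint arm with a two-finger parallel gripper is mounted at the origin on the work surface. World frame = base frame: x ahead of the robot, y to its left, z up, the work surface at z = 0. Lengths are in mm, angles in rad, forces in N, time in s.
With the tool pointing down it reaches from about 400 to 850 mm from the base axis. Payload 10.4 kg.
Tool frame: the origin (TCP) lies at the very end of the fingers, on their centre line; the grasp point (between the pads) lies pinch_z behind it (pinch_z is the distance from the TCP to the grasp point, in mm); z points along the fingers, x is the direction in which the jaws open and shut, and the axes are right-handed (so a half turn about z gives the same grasp; the last joint's range is limited). The gripper opens to 85 mm and grips with 20 to 120 N. Pads are 22 mm wide; open, the fingers measure 114 mm over their backs; the gripper's body (76 mm by 85 mm) begins 54 mm behind the grasp point. The pads swing forward as they close: fully open they stand 13 mm farther back than shut.
Start: joints at [1.325, 0.332, -0.065, 1.46, 0.022, 1.35, -0.088], TCP at [138.121, -609.568, 231.338] pointing down, gripper open.
Joint ranges: [-2.6, 2.6], [-0.5, 2.12], [-1.47, 1.34], [0.16, 2.42], [-1.27, 4.41], [0.06, 2.06], [-2.6, 2.6]. Speed limits (rad/s): [2.22, 2.22, 2.79, 2.79, 3.14, 3.14, 3.14].

### API

Orientations are given as a 3x3 rotation matrix whose columns are the frame's x, y, z axes.
In Python, from station import sense, camera, camera_info, job_done, pinch_z gives the robot as it stands. The module is installed in compiled form; this text tells all that it offers.
- The arm moves only by the tool send_rows, never from a script. Its argument "targets" is a list that holds one entry, the list of rows, each a list of 5 numbers: the opening in per cent of the stroke, from 0 (shut) to 100 (fully open), then the shift along the tool's x, y, z in cm, then the turn about the tool's z in rad. A call has 1 to 12 rows; each row shifts and turns the pose as measured when the row begins, along the tool's axes as they then stand; what a row does not reach is not made up. A row lasts 1/12 s, in which the tool goes at most 41.7 mm and 7.16 degrees, less where a joint would pass 70% of its speed; a pose out of reach is approached as far as the arm can. A call is refused whole if a number of a shift passes 4.17 or a number of a turn 0.125, either way. A call with a gripper value outside its range is refused whole. The fingers move at their own pace and stop on an object; "squeeze" is the grip in N (left out, the last holds). Time passes only in rows, so rows that do not move let the fingers close. It gives the time, the measured TCP pose, the force and the opening at its end, in the units of the state.
- sense(): the state, without advancing time (a new reading comes with each control period).
- camera(name): name is "scene" or "top"; returns the picture (400x640x3 uint8, blue, green, red); there is no depth.
- camera_info(name): a dict with "fx", "fy", "cx", "cy" (pixels), "R" (3x3) and "t" (3): a world point X has camera coordinates R X + t. Camera axes: x right, y down, z forward; pixel columns grow to the right and rows downward; lengths in mm; the calibration is good to about 2 mm. A picture is of the moment at which its call begins. camera_info takes no time and is no camera call.
- job_done(): hands the job in, once; it reports no verdict.
The state is a dict: "clock": time; "joint_pos": joint angles; "qd": joint speeds; "joint_efforts": joint torques, N m; "tool_pos": TCP position; "tool_rot": TCP orientation; "wrist_force": force on the tool from outside, world axes, zero at the start; "moment": the same for the moment, N m; "gripper_width": finger opening in mm.
Only numpy, scipy, OpenCV 4.12 (cv2) and the standard library are available. Lean on these libraries where they do the work, as an engineer would, in place of code of your own. Each camera call takes 0.05 s, during which the arm holds its last target. There are 200 camera calls.

### The job

Clear the ring gasket off the inspection stage into the grey tray, lying flat. Then slide every 40 mm wide sample slide, front bar first, fully home against the end stop of a bay of its own, so that the sprung clip rides up and snaps down behind the front bar, leaving the wider and the narrower slide about where they lie and the jar, wrench and carton undisturbed. Last, tighten the brass wing nut clockwise to its stop, in short turns between the guard posts, with the ring and the slides staying where you put them.

Things in the scene. Friction and masses are not known exactly. Their poses are not given: they have to be found in the camera images.
- stage: grey inspection stage, fixed. Origin: centre of deck underside; x = loading direction (away from robot), y left. Deck top 18 mm high, x -115 to 125, y -98 to 98 mm. Three bays at 60 mm pitch in y, 44 mm wide between rails 8 mm high that run from x = 0 (pointed noses to -8) to the end stop at x = 75 mm; open flat deck before them. Sprung clip over each bay; lock nut flange on the -y side.
- bay0 (a point): right (-y) bay: point on the deck, 60 mm short of the end stop, where a slide's origin lies when fully home (front edge on the stop); axes as the stage's
- clip0 (a joint): sprung clip of the right (-y) bay, rad: 0 at rest, grows as it lifts. Pressing bar across the bay 18 mm before the stop, 2 mm over the deck; ramp towards the robot, up to 17 mm over the deck 50 mm before the stop. Pushing a slide in (5 to 20 N) lifts it to about 0.15 on the slide's front bar; past the bar it snaps down on the pane (about 0.05).
- bay1 (a point): middle bay: point on the deck, 60 mm short of the end stop, where a slide's origin lies when fully home (front edge on the stop); axes as the stage's
- clip1 (a joint): sprung clip of the middle bay, rad: 0 at rest, grows as it lifts. Pressing bar across the bay 18 mm before the stop, 2 mm over the deck; ramp towards the robot, up to 17 mm over the deck 50 mm before the stop. Pushing a slide in (5 to 20 N) lifts it to about 0.15 on the slide's front bar; past the bar it snaps down on the pane (about 0.05).
- bay2 (a point): left (+y) bay: point on the deck, 60 mm short of the end stop, where a slide's origin lies when fully home (front edge on the stop); axes as the stage's
- clip2 (a joint): sprung clip of the left (+y) bay, rad: 0 at rest, grows as it lifts. Pressing bar across the bay 18 mm before the stop, 2 mm over the deck; ramp towards the robot, up to 17 mm over the deck 50 mm before the stop. Pushing a slide in (5 to 20 N) lifts it to about 0.15 on the slide's front bar; past the bar it snaps down on the pane (about 0.05).
- slide_a: flat framed glass slide, 40 mm wide, 120 long. Origin: centre of underside; x runs along it to the front. Pane 5 mm thick; front end: full-width bar 10 mm long, 11 mm high; rear end: upright grip tab centred at x = -54 mm, 10 mm thick along x, 24 mm wide, top 45 mm above the underside. 150 g. May be absent (2 or 3 present).
- slide_b: flat framed glass slide, 40 mm wide, 120 long. Origin: centre of underside; x runs along it to the front. Pane 5 mm thick; front end: full-width bar 10 mm long, 11 mm high; rear end: upright grip tab centred at x = -54 mm, 10 mm thick along x, 24 mm wide, top 45 mm above the underside. 150 g. May be absent (2 or 3 present).
- slide_c: flat framed glass slide, 40 mm wide, 120 long. Origin: centre of underside; x runs along it to the front. Pane 5 mm thick; front end: full-width bar 10 mm long, 11 mm high; rear end: upright grip tab centred at x = -54 mm, 10 mm thick along x, 24 mm wide, top 45 mm above the underside. 150 g. May be absent (2 or 3 present).
- slide_wide: flat framed glass slide, 52 mm wide, 120 long. Origin: centre of underside; x runs along it to the front. Pane 5 mm thick; front end: full-width bar 10 mm long, 11 mm high; rear end: upright grip tab centred at x = -54 mm, 10 mm thick along x, 24 mm wide, top 45 mm above the underside. 150 g. Wrong size.
- slide_narrow: flat framed glass slide, 28 mm wide, 120 long. Origin: centre of underside; x runs along it to the front. Pane 5 mm thick; front end: full-width bar 10 mm long, 11 mm high; rear end: upright grip tab centred at x = -54 mm, 10 mm thick along x, 24 mm wide, top 45 mm above the underside. 150 g. Wrong size.
- gasket: steel ring gasket, outer diameter 80, bore 60, height 20 mm, origin at the centre of its underside, 300 g; lies flat on the open deck at the start
- tray_in (a point): centre of the inner floor (5 mm above the bench) of the open grey tray, 160 x 160 mm outside, walls 5 mm thick and 28 mm high; axes along its sides
- locknut (a joint): brass wing nut on an upright stud, rad; 0 slack, grows clockwise seen from above, hard stop at 2.5 = tight, when the wings lie along the stage's x axis; starts 1.9 to 2.5 rad short of the stop; stiff (0.12 N m), stays where left
- locknut_grip (a point): point on the axis of the wing nut at the height to grip, 48 mm above the bench. Its x axis runs along the wings, which are 64 mm across, 8 mm thick, from 26 to 60 mm above the bench; hub below 26 mm. Guard posts, 12 mm thick, 63 mm high, stand 54 mm from the axis on either side along the stage's x
- jar: bystander: jar, 60 mm across, 100 mm high, origin at its foot
- wrench: bystander: wrench, 180 mm long, lying, origin at the centre of its underside
- carton: bystander: cardboard carton 100 x 140 x 80 mm, origin centre of its underside

How it is judged:
By the outcome, as a careful person would: the job done as asked, in the order asked, and still so for the second after the job is handed in, with the robot touching nothing.
Of slide_a, slide_b, slide_c only 2 to 3 are there at a start; the rules pass over those that are not, and their reading is None.
At some moment in a run one of slide_a, slide_b, slide_c, gasket may be knocked a few centimetres aside while the robot is not near it.
Once in a run the grip may slacken for a moment while it holds something.
It also fails if it takes over 210 s, if anything falls off the work surface, if the arm or the gripper's body presses on something with over 40 N, if the wrist force passes 120 N, or if a joint passes its speed limit or range.

## Working session

There is one attempt and no reset: what is moved stays moved. The work goes in short steps, Python scripts to look and compute and a tool call to move; the robot and the scene stay as the last step left them, time stands still between calls to the robot, and variables do not carry over. Pictures are saved under pics/ and viewed, about 12 in all and at most 16, crops included, and the job is handed in when it is done.

Besides the shell and the picture viewer there is one more tool, called by a JSON object that holds its "method" and its "body". send_rows: Moves the arm, as the interface text tells. Its arguments: {"type":"object","properties":{"targets":{"type":"array"},"squeeze":{"type":"number"}},"required":["targets"]}

```bash
ls; mkdir -p pics; python3 - <<'E'
from station import *
import cv2
print(sense()); print(pinch_z)
for n in ("scene","top"):
    i=camera_info(n); print(n,{k:(v.tolist() if hasattr(v,'tolist') else v) for k,v in i.items()})
    cv2.imwrite(f"pics/{n}0.png",camera(n))
E
```

```text
pics
{'clock': 0.0, 'joint_pos': array([ 1.32543165,  0.33286663, -0.06469578,  1.46092467,  0.02161291,
        1.34991978, -0.08850576]), 'qd': array([ 0.00042804, -0.00140705, -0.00094962, -0.00062297,  0.00059875,
       -0.00020342,  0.00032499]), 'joint_efforts': array([ 4.01588632e-04, -6.25440717e+01,  4.94728459e-02, -3.91617107e+01,
        1.63824140e-02,  9.66484426e-03,  9.91041361e-06]), 'tool_pos': array([ 137.98434293, -609.19386715,  230.52715739]), 'tool_rot': array([[ 2.20939929e-01, -9.75287339e-01, -3.92241952e-04],
       [-9.75286384e-01, -2.20940263e-01,  1.36735073e-03],
       [-1.42022190e-03,  8.04458604e-05, -9.99998988e-01]]), 'wrist_force': array([ 0.52125328,  0.21107481, -0.82258024]), 'moment': array([-0.02404369, -0.03642552, -0.03030673]), 'gripper_width': 85.33585671604233}
18.700000000000003
scene {'fx': 386.1101730261409, 'fy': 386.1101730261409, 'cx': 317.931208081458, 'cy': 195.98111993090856, 'R': [[0.8130699763785866, 0.582015705455981, -0.013226190468214088], [0.4421695603883559, -0.6321656873615777, -0.6362803026879206], [-0.37868627302516905, 0.5114921918516848, -0.7713445691110209]], 't': [-446.39734285850216, -241.3817934744751, 1388.0463532755543]}
top {'fx': 383.6174834044949, 'fy': 383.6174834044949, 'cx': 318.2996814855182, 'cy': 198.17265443038193, 'R': [[0.0024000940926097317, -0.9999966762822181, -0.0009417923674057435], [-0.9815127429816763, -0.0021754857651902957, -0.1913844367399601], [0.19138175177621544, 0.0013837218658886482, -0.9815147020808527]], 't': [-45.30317910015942, 600.4885792098366, 898.006986261387]}
```

View pics/top0.png

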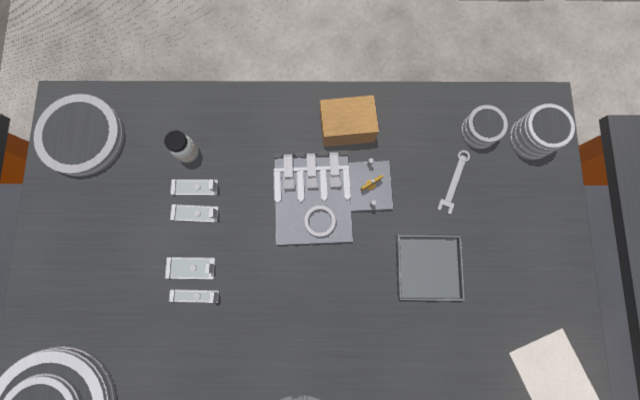

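View pics/scene0.png

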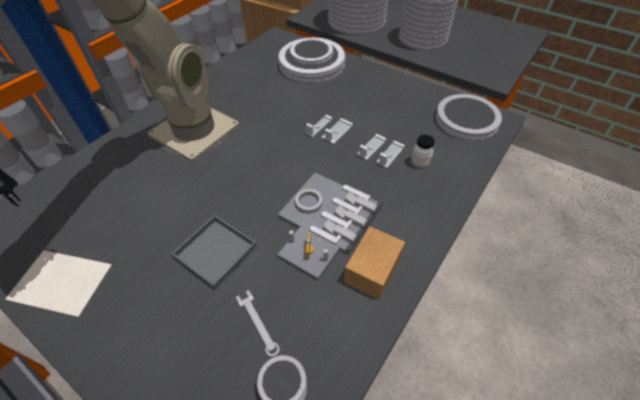

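The top view shows four slides on the left at (194,187), (194,213), (190,268) and (194,296). The stage is near (313,205) with the ring at (320,221), the nut at (372,183) and the tray at (430,268). I'll enlarge it to measure.

```bash
cat > h.py <<'E'
import numpy as np, cv2
from station import *
def ray(n,u,v,z):
    i=camera_info(n); R=np.array(i["R"]);t=np.array(i["t"])
    d=R.T@np.array([(u-i["cx"])/i["fx"],(v-i["cy"])/i["fy"],1]); c=-R.T@t
    return (c+d*(z-c[2])/d[2]).round(1)
def proj(n,X):
    i=camera_info(n); p=np.array(i["R"])@np.array(X,float)+np.array(i["t"])
    return np.round([i["fx"]*p[0]/p[2]+i["cx"],i["fy"]*p[1]/p[2]+i["cy"]],1)
def crop(n,x0,y0,x1,y1,k,name):
    im=camera(n); cv2.imwrite("pics/"+name,cv2.resize(im[y0:y1,x0:x1],None,fx=k,fy=k,interpolation=cv2.INTER_CUBIC)); return im
def st():
    s=sense(); R=s["tool_rot"]
    print("t",round(s["clock"],2),"tcp",s["tool_pos"].round(1),"yaw x",round(float(np.arctan2(R[1,0],R[0,0])),3),"F",s["wrist_force"].round(1),"w",round(s["gripper_width"],1),"q",s["joint_pos"].round(2))
E
python3 - <<'E'
from h import *
im=crop("top",155,130,405,310,3.2,"c1.png")
cv2.imwrite("pics/full.png",im)
E
```

```text
(no output)
```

View pics/c1.png

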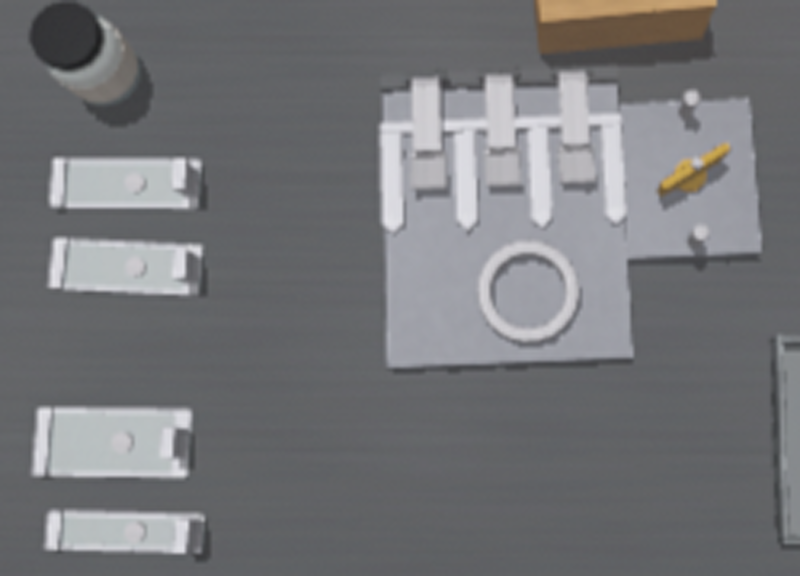

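The bars are at the left (+y) ends of the slides and the tabs at the right ends. The two 40 mm slides are the upper ones, in crop rows 183 and 266. The stage is turned slightly, about 0.04 rad. Now the numbers.

```bash
python3 - <<'E'
from h import *
f=lambda x,y:(155+(x-1.1)/3.2,130+(y-1.1)/3.2)
P=lambda x,y,z:ray("top",*f(x,y),z)
# stage fit: known stage pts
S=[];W=[]
for s,(x,y),z in [((-8,90),(393,231),26),((-8,30),(467,229),26),((-8,-30),(542,226),26),((-8,-90),(617,222),26),((-115,98),(388,367),18),((-115,-98),(633,358),18)]:
    S.append(s);W.append(P(x,y,z)[:2])
S=np.array(S,float);W=np.array(W)
Sc=S-S.mean(0);Wc=W-W.mean(0)
a=np.arctan2((Sc[:,0]*Wc[:,1]-Sc[:,1]*Wc[:,0]).sum(),(Sc*Wc).sum())
R=np.array([[np.cos(a),-np.sin(a)],[np.sin(a),np.cos(a)]]);o=W.mean(0)-R@S.mean(0)
print("stage",o.round(1),"yaw",a.round(4),"res",(W-(S@R.T+o)).round(1).tolist())
for k,y in enumerate((-60,0,60)): print("bay",k,(R@[15,y]+o).round(1))
print("ring",P(529.5,291.5,38),"ring dia",P(478,291,38)-P(580,291,38))
print("nut top",P(697,163,62),"wing ends",P(663,189,60),P(729,149,60),"posts",P(691,96,63),P(700,231,63))
im=cv2.imread("pics/full.png");g=cv2.cvtColor(im,6)
m=(g>135).astype(np.uint8); m[:,:165]=0;m[:,222:]=0;m[:175]=0;m[310:]=0
for c in cv2.findContours(cv2.morphologyEx(m,cv2.MORPH_CLOSE,np.ones((3,3))),0,2)[0]:
    if cv2.contourArea(c)<150: continue
    r=cv2.minAreaRect(c); b=cv2.boxPoints(r); print("slide px",np.round(r[0],1),np.round(r[1],1),[ray("top",*q,5)[:2].tolist() for q in b])
for q in [(54,183),(54,262),(185,175),(185,262)]: print(q,P(*q,11),P(*q,45))
hsv=cv2.cvtColor(im,cv2.COLOR_BGR2HSV)
for q in [(397,236),(461,236),(464,299.5),(399,301)]: print("tray rim",ray("top",*q,28))
E
```

```text
stage [608.1 -28.5] yaw 0.0426 res [[0.7, 0.0], [-0.1, 0.6], [-0.1, 0.2], [0.8, -0.2], [-0.3, -1.0], [-1.1, 0.3]]
bay 0 [625.6 -87.8]
bay 1 [623.1 -27.9]
bay 2 [620.5  32.1]
ring [546.6 -48.6  38. ] ring dia [-0.2 80.2  0. ]
nut top [ 644.9 -179.4   62. ] wing ends [ 624.5 -152.7   60. ] [ 656.8 -205.1   60. ] posts [ 699.1 -175.9   63. ] [ 590.7 -180.3   63. ]
slide px [193.4 295.6] [49.  12.6] [[347.4, 329.8], [378.0, 331.3], [374.9, 207.8], [344.3, 207.1]]
slide px [189.5 268. ] [22. 49.] [[456.8, 347.8], [457.1, 222.5], [402.0, 219.5], [401.7, 343.5]]
slide px [193.4 212.8] [46.9 16.2] [[552.5, 343.3], [595.3, 344.6], [589.9, 221.3], [547.2, 221.0]]
slide px [193.5 186.5] [15. 47.] [[662.0, 350.7], [662.3, 225.7], [621.5, 223.5], [621.3, 347.6]]
(54, 183) [639.3 342.7  11. ] [631.6 329.3  45. ]
(54, 262) [573.5 337.7  11. ] [568.1 324.5  45. ]
(185, 175) [646.3 235.2  11. ] [638.4 225.5  45. ]
(185, 262) [573.8 231.2  11. ] [568.4 221.7  45. ]
tray rim [ 509.7 -242.6   28. ]
tray rim [ 510. -404.   28.]
tray rim [ 354.8 -400.7   28. ]
tray rim [ 350.9 -241.7   28. ]
```

```bash
cat >> h.py <<'E'
def plan(x,y,z,yaw):
    s=sense();R=s["tool_rot"];p=s["tool_pos"]; y0=np.arctan2(R[1,0],R[0,0])
    t=(y0-yaw+np.pi)%(2*np.pi)-np.pi
    d=np.array([x,y,z])-p; X=np.array([np.cos(yaw),np.sin(yaw),0]);Y=np.array([np.sin(yaw),-np.cos(yaw),0])
    X0=np.array([np.cos(y0),np.sin(y0),0]);Y0=np.array([np.sin(y0),-np.cos(y0),0])
    print("turn",t.round(3),"after-turn cm",np.round([d@X/10,d@Y/10,-d[2]/10],2),"before-turn cm",np.round([d@X0/10,d@Y0/10,-d[2]/10],2))
E
python3 -c "
from h import *
plan(511.6,-50.1,120,0.0426);st()"
```

```text
turn -1.391 after-turn cm [ 39.7  -54.28  11.07] before-turn cm [-46.28 -48.79  11.07]
t 0.15 tcp [ 138.  -609.3  230.7] yaw x -1.348 F [-0.3  0.3  0.9] w 85.7 q [ 1.33  0.33 -0.06  1.46  0.02  1.35 -0.09]
```

{"method": "send_rows", "body": {"targets": [[[35,0,0,0,-0.116],[35,0,0,0,-0.116],[35,0,0,0,-0.116],[35,0,0,0,-0.116],[35,0,0,0,-0.116],[35,0,0,0,-0.116],[35,0,0,0,-0.116],[35,0,0,0,-0.116],[35,0,0,0,-0.116],[35,0,0,0,-0.116],[35,0,0,0,-0.116],[35,0,0,0,-0.116]]], "squeeze": 40}}

```text
clock: 1.15
tool_pos: [137.5, -607.1, 226.2]
tool_rot: [[0.994, 0.107, -0.003], [0.107, -0.994, 0.009], [-0.002, -0.009, -1.0]]
wrist_force: [-0.3, -0.8, 0.6]
gripper_width: 29.9
```

{"method": "send_rows", "body": {"targets": [[[35,2.4,-3.3,0.6,0],[35,2.4,-3.3,0.6,0],[35,2.4,-3.3,0.6,0],[35,2.4,-3.3,0.6,0],[35,2.4,-3.3,0.6,0],[35,2.4,-3.3,0.6,0],[35,2.4,-3.3,0.6,0],[35,2.4,-3.3,0.6,0],[35,2.4,-3.3,0.6,0],[35,2.4,-3.3,0.6,0],[35,2.4,-3.3,0.6,0],[35,2.4,-3.3,0.6,0]]]}}

```text
clock: 2.15
tool_pos: [373.9, -178.6, 151.8]
tool_rot: [[0.995, 0.102, -0.007], [0.102, -0.995, 0.006], [-0.006, -0.007, -1.0]]
wrist_force: [0.6, -0.1, 0.8]
gripper_width: 29.7
```

```bash
python3 -c "
from h import *
plan(511.6,-50.1,100,0.0426);st()"
```

```text
turn 0.059 after-turn cm [ 14.31 -12.25   5.18] before-turn cm [ 15.01 -11.38   5.18]
t 2.15 tcp [ 373.9 -178.6  151.8] yaw x 0.102 F [ 0.6 -0.1  0.8] w 29.7 q [ 1.06 -0.03 -0.7   2.04 -0.03  1.13  0.48]
```

{"method": "send_rows", "body": {"targets": [[[35,0,0,0,0.06],[35,2.9,-2.5,1.0,0],[35,2.9,-2.5,1.0,0],[35,2.9,-2.5,1.0,0],[35,2.9,-2.5,1.0,0],[35,2.9,-2.5,1.0,0],[35,0,0,0,0],[35,0,0,0,0]]]}}

```text
clock: 2.82
tool_pos: [517.4, -34.1, 98.5]
tool_rot: [[0.999, 0.047, -0.006], [0.047, -0.999, 0.008], [-0.006, -0.008, -1.0]]
wrist_force: [-0.7, -1.5, -0.3]
gripper_width: 29.6
```

```bash
python3 - <<'E'
from h import *
plan(511.6,-50.1,22,0.0426);st()
im=camera("top");cv2.imwrite("pics/full2.png",im)
m=(cv2.cvtColor(im,6)>165).astype(np.uint8);m[:200]=0;m[250:]=0;m[:,:300]=0;m[:,345:]=0
ys,xs=np.nonzero(m);print("ring px bbox",xs.min(),xs.max(),ys.min(),ys.max(),len(xs))
E
```

```text
turn 0.004 after-turn cm [-0.65  1.57  7.65] before-turn cm [-0.66  1.57  7.65]
t 2.82 tcp [517.4 -34.1  98.5] yaw x 0.047 F [-0.7 -1.5 -0.3] w 29.6 q [ 0.71  0.34 -0.83  1.85  0.27  1.08 -0.18]
ring px bbox 300 344 200 249 1537
```

{"method": "send_rows", "body": {"targets": [[[35,-0.65,1.57,0,0],[35,0,0,0,0],[35,0,0,1.5,0],[35,0,0,1.5,0],[35,0,0,0,0]]]}}

```text
clock: 3.28
tool_pos: [509.6, -55.1, 69.9]
tool_rot: [[0.999, 0.041, -0.004], [0.041, -0.999, 0.003], [-0.003, -0.003, -1.0]]
wrist_force: [-0.5, -0.8, 0.4]
gripper_width: 29.8
```

```bash
python3 - <<'E'
from h import *
plan(511.6,-50.1,22,0.0426);st()
crop("top",260,150,420,270,4,"r1.png")
E
```

```text
turn -0.002 after-turn cm [ 0.22 -0.49  4.79] before-turn cm [ 0.22 -0.49  4.79]
t 3.28 tcp [509.6 -55.1  69.9] yaw x 0.041 F [-0.5 -0.8  0.4] w 29.8 q [ 0.73  0.36 -0.81  1.9   0.3   1.02 -0.17]
```

View pics/r1.png

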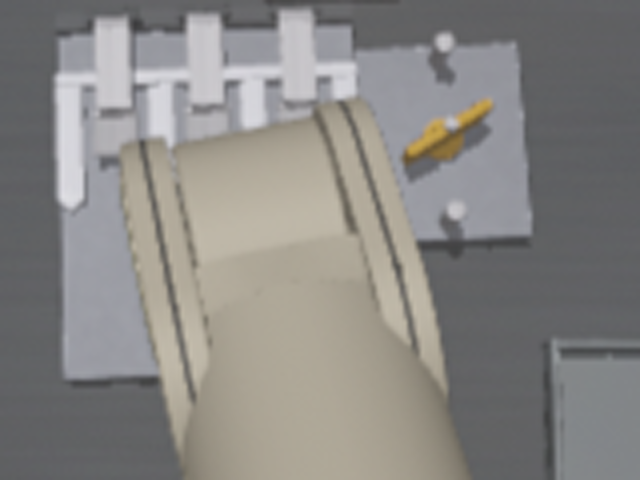

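The arm hides the ring in this view; the stage and nut, at crop (448,130), are unchanged. I'll go down on the ring wall.

{"method": "send_rows", "body": {"targets": [[[35,0.2,-0.5,0,0],[35,0,0,1.2,0],[35,0,0,1.2,0],[35,0,0,1.2,0],[35,0,0,0,0],[35,0,0,0,0]]]}}

```text
clock: 3.83
tool_pos: [513.0, -50.7, 34.5]
tool_rot: [[0.999, 0.039, 0.001], [0.039, -0.999, 0.001], [0.001, -0.001, -1.0]]
wrist_force: [-0.1, -0.3, 0.6]
gripper_width: 29.8
```

```bash
python3 -c "
from h import *
plan(511.6,-50.1,22,0.0426);st()"
```

```text
turn -0.004 after-turn cm [-0.14 -0.07  1.25] before-turn cm [-0.14 -0.07  1.25]
t 3.83 tcp [513.  -50.7  34.5] yaw x 0.039 F [-0.1 -0.3  0.6] w 29.8 q [ 0.69  0.42 -0.78  1.92  0.36  0.95 -0.22]
```

{"method": "send_rows", "body": {"targets": [[[35,-0.1,0,0.6,0],[35,0,0,0.5,0],[35,0,0,0,0],[0,0,0,0,0],[0,0,0,0,0],[0,0,0,0,0],[0,0,0,0,0],[0,0,0,0,0],[0,0,0,0,0]]], "squeeze": 70}}

```text
clock: 4.58
tool_pos: [511.7, -50.4, 22.4]
tool_rot: [[0.999, 0.039, 0.0], [0.039, -0.999, 0.001], [0.0, -0.001, -1.0]]
wrist_force: [0.1, 0.4, -1.8]
gripper_width: 8.3
```

```bash
python3 -c "
from h import *
st()"
```

```text
t 4.58 tcp [511.7 -50.4  22.4] yaw x 0.039 F [ 0.1  0.4 -1.8] w 8.3 q [ 0.68  0.43 -0.77  1.93  0.37  0.93 -0.24]
```

{"method": "send_rows", "body": {"targets": [[[0,0,0,0,0],[0,0,0,0,0],[0,0,0,-0.8,0],[0,0,0,-1.5,0],[0,0,0,-1.5,0],[0,0,0,0,0],[0,0,0,0,0]]]}}

```text
clock: 5.17
tool_pos: [510.7, -50.4, 62.4]
tool_rot: [[0.999, 0.039, -0.002], [0.039, -0.999, 0.001], [-0.002, -0.001, -1.0]]
wrist_force: [-0.5, 0.6, -3.4]
gripper_width: 8.0
```

```bash
python3 - <<'E'
from h import *
plan(431-35,-322-1.5,110,0.0426);st()
crop("scene",250,120,430,260,3.5,"r2.png")
E
```

```text
turn -0.003 after-turn cm [-12.62  26.79  -4.76] before-turn cm [-12.53  26.84  -4.76]
t 5.17 tcp [510.7 -50.4  62.4] yaw x 0.039 F [-0.5  0.6 -3.4] w 8.0 q [ 0.72  0.37 -0.81  1.9   0.31  1.   -0.19]
```

View pics/r2.png

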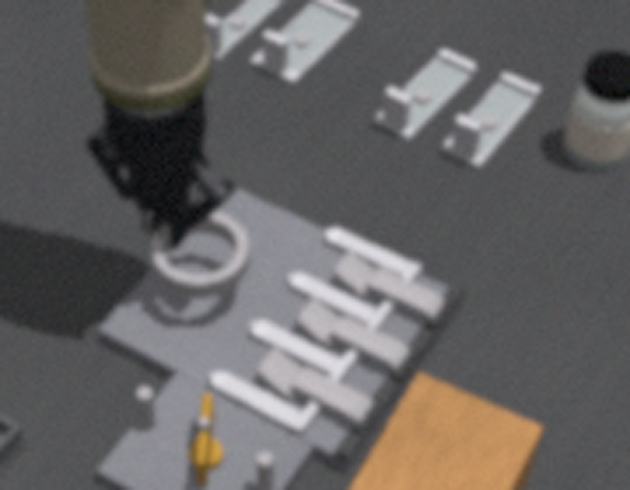

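The ring is held level by its wall, at crop (200,250). I'll raise it and carry it to the tray.

{"method": "send_rows", "body": {"targets": [[[0,0,0,-2.5,0],[0,0,0,-2.5,0],[0,-0.9,2.4,0,0],[0,-1.0,2.4,0,0],[0,-1.0,2.4,0,0],[0,-1.0,2.4,0,0],[0,-1.0,2.4,0,0],[0,-1.0,2.4,0,0],[0,-1.0,2.4,0,0],[0,-1.0,2.4,0,0],[0,-1.0,2.4,0,0],[0,0,0,0,0]]]}}

```text
clock: 6.22
tool_pos: [423.5, -276.9, 106.1]
tool_rot: [[0.999, 0.046, -0.01], [0.046, -0.999, 0.005], [-0.01, -0.006, -1.0]]
wrist_force: [0.1, -1.5, -2.5]
gripper_width: 8.2
```

```bash
python3 -c "
from h import *
plan(404,-323.5,60,0.0426);st()"
```

```text
turn 0.003 after-turn cm [-2.14  4.57  4.61] before-turn cm [-2.16  4.56  4.61]
t 6.22 tcp [ 423.5 -276.9  106.1] yaw x 0.046 F [ 0.1 -1.5 -2.5] w 8.2 q [ 1.12  0.27 -0.71  1.88  0.2   1.08  0.38]
```

{"method": "send_rows", "body": {"targets": [[[0,-1.0,2.2,0,0],[0,-1.0,2.0,0,0],[0,0,0,0,0],[0,0,0,1.5,0],[0,0,0,1.5,0],[0,0,0,1.5,0],[0,0,0,0,0],[0,0,0,0,0]]]}}

```text
clock: 6.88
tool_pos: [401.2, -321.3, 54.2]
tool_rot: [[0.999, 0.041, -0.015], [0.041, -0.999, 0.009], [-0.014, -0.01, -1.0]]
wrist_force: [-0.3, 0.3, -1.2]
gripper_width: 8.1
```

```bash
python3 -c "
from h import *
plan(404,-323.5,10,0.0426);st()"
```

```text
turn -0.002 after-turn cm [0.27 0.24 4.42] before-turn cm [0.27 0.24 4.42]
t 6.88 tcp [ 401.2 -321.3   54.2] yaw x 0.041 F [-0.3  0.3 -1.2] w 8.1 q [ 1.16  0.36 -0.66  1.9   0.26  0.99  0.43]
```

{"method": "send_rows", "body": {"targets": [[[0,0,0,0,0],[0,0.2,0.2,1.2,0],[0,0,0,1.2,0],[0,0,0,1.0,0],[0,0,0,0.4,0],[0,0,0,0,0],[0,0,0,0,0]]]}}

```text
clock: 7.47
tool_pos: [403.9, -322.5, 13.4]
tool_rot: [[0.999, 0.042, -0.014], [0.042, -0.999, 0.009], [-0.013, -0.009, -1.0]]
wrist_force: [-0.2, -0.2, -1.5]
gripper_width: 8.4
```

```bash
python3 -c "
from h import *
plan(404,-323.5,10,0.0426);st()"
```

```text
turn -0.001 after-turn cm [0.   0.1  0.34] before-turn cm [0.   0.1  0.34]
t 7.47 tcp [ 403.9 -322.5   13.4] yaw x 0.042 F [-0.2 -0.2 -1.5] w 8.4 q [ 1.13  0.43 -0.63  1.92  0.31  0.92  0.39]
```

Lower the last 3 mm, then open gently and rise.

{"method": "send_rows", "body": {"targets": [[[0,0,0,0.3,0],[0,0,0,0,0],[18,0,0,0,0],[25,0,0,0,0],[25,0,0,0,0],[25,0,0,-1.0,0],[25,0,0,-2.0,0],[25,0,0,-3.0,0],[25,0,0,-3.0,0],[25,0,0,-2.0,0],[25,0,0,0,0]]]}}

```text
clock: 8.38
tool_pos: [407.0, -323.2, 130.3]
tool_rot: [[0.999, 0.044, -0.01], [0.044, -0.999, 0.007], [-0.01, -0.008, -1.0]]
wrist_force: [0.9, 0.1, 1.1]
gripper_width: 21.5
```

```bash
python3 - <<'E'
from h import *
plan(642,232,130,1.57);st()
im=crop("scene",160,180,320,300,3.5,"r3.png")
E
```

```text
turn -1.526 after-turn cm [5.554e+01 2.345e+01 3.000e-02] before-turn cm [ 2.590e+01 -5.444e+01  3.000e-02]
t 8.38 tcp [ 407.  -323.2  130.3] yaw x 0.044 F [0.9 0.1 1.1] w 21.5 q [ 1.19  0.27 -0.69  1.82  0.18  1.13  0.48]
```

View pics/r3.png

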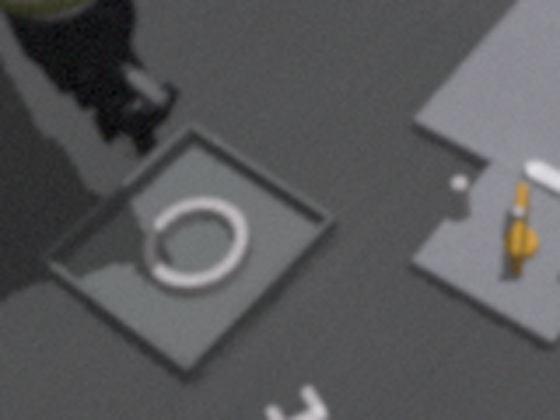

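The ring lies flat in the tray, at crop (198,243). Next, the slides.

{"method": "send_rows", "body": {"targets": [[[35,1.5,-3.9,0,0],[35,1.5,-3.9,0,0],[35,1.5,-3.9,0,0],[35,1.5,-3.9,0,0],[35,1.5,-3.9,0,0],[35,1.5,-3.9,0,0],[35,1.5,-3.9,0,0],[35,1.5,-3.9,0,0],[35,1.5,-3.9,0,0],[35,1.5,-3.9,0,0],[35,1.5,-3.9,0,0],[35,1.5,-3.9,0,0]]]}}

```text
clock: 9.43
tool_pos: [564.8, 145.5, 124.8]
tool_rot: [[1.0, 0.021, -0.016], [0.021, -1.0, 0.001], [-0.016, -0.001, -1.0]]
wrist_force: [1.5, -1.1, 0.9]
gripper_width: 29.8
```

{"method": "send_rows", "body": {"targets": [[[35,0,0,0,-0.12],[35,0,0,0,-0.12],[35,0,0,0,-0.12],[35,0,0,0,-0.12],[35,0,0,0,-0.12],[35,0,0,0,-0.12],[35,0,0,0,-0.12],[35,0,0,0,-0.12],[35,0,0,0,-0.12],[35,0,0,0,-0.12],[35,0,0,0,-0.12],[35,0,0,0,-0.12]]]}}

```text
clock: 10.43
tool_pos: [557.8, 163.1, 116.9]
tool_rot: [[0.048, 0.998, -0.028], [0.999, -0.048, 0.007], [0.006, -0.028, -1.0]]
wrist_force: [-0.7, -0.2, -0.6]
gripper_width: 29.9
```

```bash
cat >> h.py <<'E'
def corr(n,X,yaw=0): pass
E
python3 - <<'E'
from h import *
im=camera("top");cv2.imwrite("pics/full3.png",im);g=cv2.cvtColor(im,6)
m=(g>135).astype(np.uint8); m[:,:140]=0;m[:,240:]=0;m[:175]=0;m[315:]=0
for c in cv2.findContours(cv2.morphologyEx(m,cv2.MORPH_CLOSE,np.ones((3,3))),0,2)[0]:
    if cv2.contourArea(c)<150: continue
    r=cv2.minAreaRect(c); print(np.round(r[0],1),np.round(r[1],1),round(r[2],1))
plan(642,232,100,1.57);st()
cv2.imwrite("pics/s1.png",cv2.resize(np.vstack([im[170:240,150:250]]),None,fx=7,fy=7,interpolation=cv2.INTER_CUBIC))
E
```

```text
[193.4 295.6] [48.9 12.3] 1.5
[189.5 234.5] [119.  99.] 90.0
turn -0.039 after-turn cm [6.92 8.43 1.66] before-turn cm [7.24 8.15 1.66]
t 10.48 tcp [557.7 162.9 116.6] yaw x 1.531 F [-0.4 -0.4 -1.5] w 29.8 q [ 0.51  0.64 -1.16  1.65  0.58  1.28  0.77]
```

View pics/s1.png

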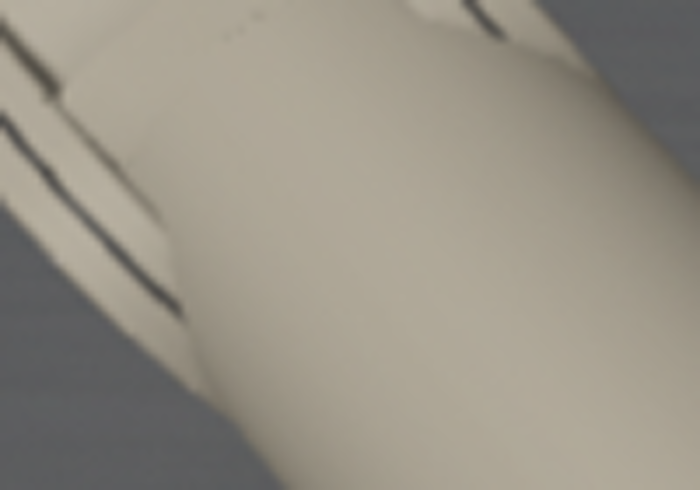

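The arm covers the slides from above, so I'll use the scene camera.

```bash
python3 - <<'E'
from h import *
im=crop("scene",290,90,440,190,5,"s2.png");cv2.imwrite("pics/full4.png",im)
P=lambda x,y,z:proj("scene",(x,y,z))
for n,(x,y) in {"A":(642,232),"B":(571,230)}.items():
    print(n,"tab top px",P(x,y,45),"bar centre px",P(x-2,y+109,11),"crop", (P(x,y,45)-[290,90])*5,(P(x-2,y+109,11)-[290,90])*5)
E
```

```text
A tab top px [383.9 154.3] bar centre px [398.1 142.7] crop [469.5 321.5] [540.5 263.5]
B tab top px [364.4 145.8] bar centre px [379.5 135. ] crop [372. 279.] [447.5 225. ]
```

View pics/s2.png

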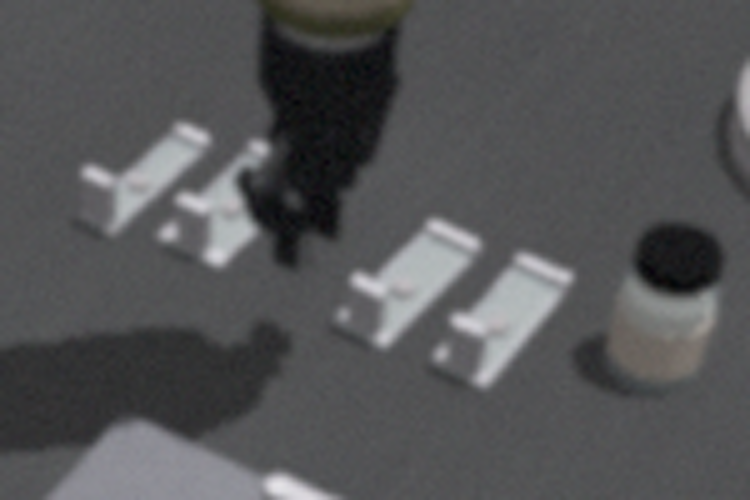

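Slide tabs A and B are at crop (478,327) and (378,284), with bars at (545,268) and (454,234), about where they lay before. I'll cross-check their positions.

```bash
python3 - <<'E'
from h import *
f=lambda x,y,z:ray("scene",290+(x-2)/5,90+(y-2)/5,z)
for n,q in {"Atab":(478,327,45),"Abar":(545,268,11),"Btab":(378,284,45),"Bbar":(454,234,11)}.items(): print(n,f(*q))
# bias check: stage nose tips in r2.png (x0=250,y0=120,k=3.5): rail ends & predicted
a=.0426;c,s=np.cos(a),np.sin(a)
for y in (90,30,-30,-90): print((proj("scene",(608.1-8*c-y*s,-28.5-8*s+y*c,26))-[250,120])*3.5+1.2)
plan(642,232,100,1.57)
E
```

```text
Atab [647.  231.4  45. ]
Abar [642.6 339.8  11. ]
Btab [574.4 229.2  45. ]
Bbar [574.9 334.6  11. ]
[323.9 229.4]
[287.15 274.55]
[248.65 322.15]
[207.7  372.55]
turn -0.051 after-turn cm [6.9  8.43 1.67] before-turn cm [7.32 8.06 1.67]
```

```bash
python3 -c "
from h import *
plan(569.5,231,75,1.527);st()"
```

```text
turn -0.008 after-turn cm [6.83 0.88 4.17] before-turn cm [6.84 0.83 4.17]
t 10.53 tcp [557.7 163.1 116.7] yaw x 1.519 F [ 0.7  0.2 -0.9] w 29.7 q [ 0.51  0.64 -1.16  1.65  0.58  1.28  0.75]
```

{"method": "send_rows", "body": {"targets": [[[40,1.7,0.2,0.5,0],[40,1.7,0.2,0.5,0],[40,1.7,0.2,0.5,0],[40,1.7,0.2,0.5,0],[40,0,0,0.5,0],[40,0,0,0,0],[40,0,0,0,0]]]}}

```text
clock: 11.12
tool_pos: [568.5, 231.5, 88.1]
tool_rot: [[0.086, 0.996, -0.032], [0.996, -0.085, 0.007], [0.004, -0.033, -0.999]]
wrist_force: [0.3, -0.1, 1.0]
gripper_width: 34.2
```

```bash
python3 -c "
from h import *
plan(569.5,231,10,1.527);st();print(sense()['tool_rot'][:,2])
crop('scene',310,100,420,180,6,'s3.png')"
```

```text
turn -0.042 after-turn cm [-0.04  0.1   7.81] before-turn cm [-0.04  0.11  7.81]
t 11.12 tcp [568.5 231.5  88.1] yaw x 1.485 F [ 0.3 -0.1  1. ] w 34.2 q [ 0.33  0.72 -1.1   1.58  0.63  1.27  0.61]
[-0.03213996  0.00672345 -0.99946076]
```

View pics/s3.png

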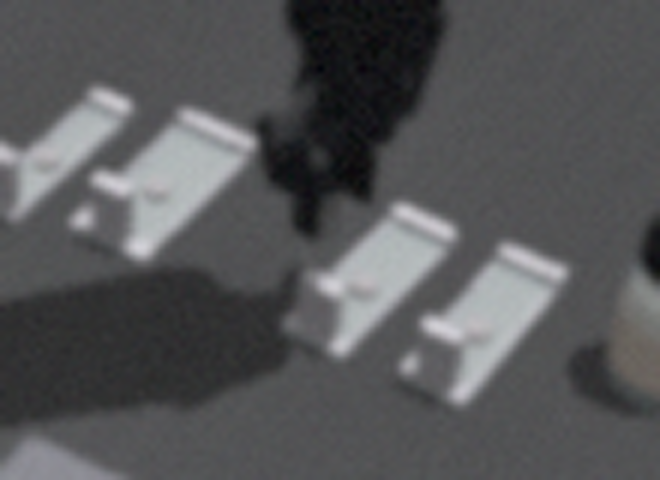

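The fingertips at (307,235) and (365,200) straddle tab B, with about 80 mm to go down.

{"method": "send_rows", "body": {"targets": [[[40,0,0.1,0,-0.04],[40,0,0,1.5,0],[40,0,0,1.5,0],[40,0,0,1.5,0],[40,0,0,1.5,0],[40,0,0,0.5,0],[40,0,0,0,0],[40,0,0,0,0]]]}}

```text
clock: 11.83
tool_pos: [567.2, 225.9, 15.4]
tool_rot: [[0.057, 0.998, -0.034], [0.998, -0.057, 0.003], [0.001, -0.034, -0.999]]
wrist_force: [-0.4, -0.3, -0.2]
gripper_width: 34.0
```

```bash
python3 -c "
from h import *
plan(569.5,231,10,1.527);st();print(sense()['tool_rot'][:,2])"
```

```text
turn -0.014 after-turn cm [0.51 0.21 0.54] before-turn cm [0.52 0.2  0.54]
t 11.83 tcp [567.2 225.9  15.4] yaw x 1.513 F [-0.4 -0.3 -0.2] w 34.0 q [ 0.3   0.79 -1.04  1.64  0.71  1.17  0.6 ]
[-0.03386221  0.00340925 -0.9994207 ]
```

{"method": "send_rows", "body": {"targets": [[[40,0.5,0.2,0.4,0],[40,0,0,0,0],[0,0,0,0,0],[0,0,0,0,0],[0,0,0,0,0],[0,0,0,0,0],[0,0,0,0,0],[0,0,0,0,0],[0,0,0,0,0]]], "squeeze": 60}}

```text
clock: 12.58
tool_pos: [570.4, 232.1, 12.7]
tool_rot: [[0.057, 0.998, -0.032], [0.998, -0.057, 0.004], [0.002, -0.032, -0.999]]
wrist_force: [-0.2, 1.7, -1.9]
gripper_width: 9.2
```

{"method": "send_rows", "body": {"targets": [[[0,0,0,-0.5,0],[0,0,0,-1.0,0],[0,0,0,-1.5,0],[0,0,0,-2.0,0],[0,0,0,-2.0,0],[0,0,0,-2.0,0],[0,0,0,-2.0,0],[0,0,0,0,0]]]}}

```text
clock: 13.25
tool_pos: [573.6, 232.4, 134.9]
tool_rot: [[0.056, 0.998, -0.031], [0.998, -0.056, 0.005], [0.004, -0.031, -1.0]]
wrist_force: [0.4, 0.2, -1.6]
gripper_width: 9.1
```

```bash
python3 -c "
from h import *
plan(470,30,140,0.0426);st();print(sense()['tool_rot'][:,2])"
```

```text
turn 1.472 after-turn cm [-11.21  19.78  -0.51] before-turn cm [-20.79  -9.21  -0.51]
t 13.25 tcp [573.6 232.4 134.9] yaw x 1.515 F [ 0.4  0.2 -1.6] w 9.1 q [ 0.34  0.68 -1.13  1.53  0.6   1.35  0.66]
[-0.0308614   0.00533076 -0.99950946]
```

{"method": "send_rows", "body": {"targets": [[[0,-2.1,-0.8,0,0],[0,-2.1,-0.8,0,0],[0,-2.1,-0.8,0,0],[0,-2.1,-0.8,0,0],[0,-2.1,-0.8,0,0],[0,-2.1,-0.8,0,0],[0,-2.1,-0.8,0,0],[0,-2.1,-0.8,0,0],[0,-2.1,-0.8,0,0],[0,-2.1,-0.8,0,0],[0,0,0,0,0]]]}}

```text
clock: 14.17
tool_pos: [476.9, 21.9, 142.0]
tool_rot: [[0.049, 0.998, -0.025], [0.999, -0.049, 0.003], [0.002, -0.025, -1.0]]
wrist_force: [0.7, -0.0, -2.2]
gripper_width: 8.9
```

{"method": "send_rows", "body": {"targets": [[[0,0,0,0,0.12],[0,0,0,0,0.12],[0,0,0,0,0.12],[0,0,0,0,0.12],[0,0,0,0,0.12],[0,0,0,0,0.12],[0,0,0,0,0.12],[0,0,0,0,0.12],[0,0,0,0,0.12],[0,0,0,0,0.12],[0,0,0,0,0.12],[0,0,0,0,0.12]]]}}

```text
clock: 15.17
tool_pos: [475.6, 24.3, 146.4]
tool_rot: [[0.999, 0.026, -0.021], [0.026, -1.0, -0.002], [-0.021, 0.002, -1.0]]
wrist_force: [-0.5, -0.8, -1.5]
gripper_width: 9.3
```

```bash
cat >> h.py <<'E'
A=.0426
def stg(x,y): return 608.1+x*np.cos(A)-y*np.sin(A), -28.5+x*np.sin(A)+y*np.cos(A)
def ps(x,y,z,yaw=A): plan(*stg(x,y),z,yaw); st(); print("z axis",sense()['tool_rot'][:,2].round(3))
E
python3 -c "
from h import *
ps(-128,60,80)"
```

```text
turn -0.016 after-turn cm [ 0.21 -0.16  6.64] before-turn cm [ 0.21 -0.16  6.64]
t 15.17 tcp [475.6  24.3 146.4] yaw x 0.026 F [-0.5 -0.8 -1.5] w 9.3 q [ 0.84  0.23 -1.08  1.89  0.22  1.17 -0.29]
z axis [-0.021 -0.002 -1.   ]
```

{"method": "send_rows", "body": {"targets": [[[0,0.2,-0.2,1.5,-0.016],[0,0,0,2.0,0],[0,0,0,2.0,0],[0,0,0,2.0,0],[0,0,0,1.5,0],[0,0,0,0.5,0],[0,0,0,0,0],[0,0,0,0,0]]]}}

```text
clock: 15.83
tool_pos: [477.2, 30.6, 52.0]
tool_rot: [[0.999, 0.039, -0.015], [0.039, -0.999, -0.005], [-0.015, 0.004, -1.0]]
wrist_force: [-0.7, -0.0, -1.9]
gripper_width: 9.4
```

```bash
python3 -c "
from h import *
ps(-128,60,33)
crop('scene',240,130,400,250,5,'s4.png')"
```

```text
turn -0.003 after-turn cm [0.03 0.46 1.9 ] before-turn cm [0.03 0.46 1.9 ]
t 15.83 tcp [477.2  30.6  52. ] yaw x 0.039 F [-0.7 -0.  -1.9] w 9.4 q [ 0.72  0.39 -1.    1.98  0.39  1.   -0.42]
z axis [-0.015 -0.005 -1.   ]
```

View pics/s4.png

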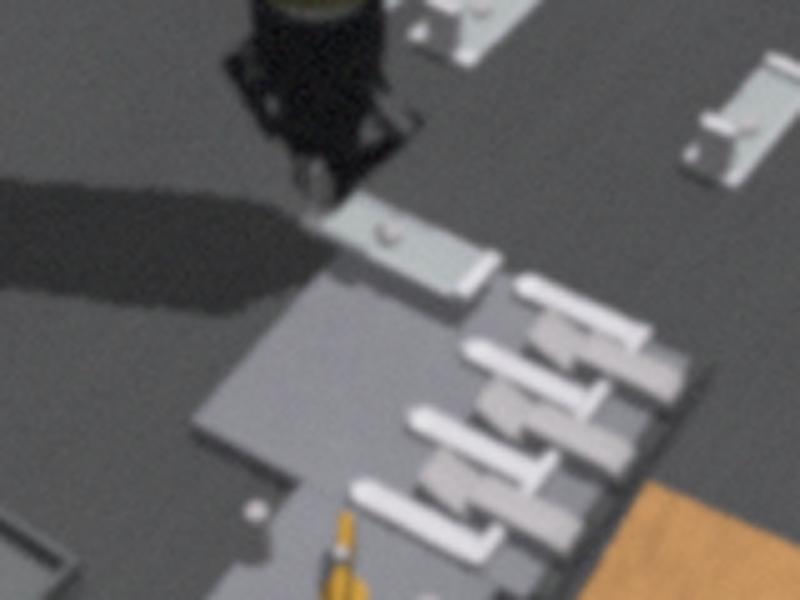

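The slide is held straight with the bar at crop (478,275), ahead of the left bay. I'll shift it 4.5 mm right and lower it.

{"method": "send_rows", "body": {"targets": [[[0,0,0.45,0,0],[0,0,0,0.6,0],[0,0,0,0.6,0],[0,0,0,0.5,0],[0,0,0,0,0],[0,0,0,0,0]]]}}

```text
clock: 16.38
tool_pos: [479.6, 24.9, 36.6]
tool_rot: [[0.999, 0.038, -0.01], [0.038, -0.999, -0.007], [-0.01, 0.006, -1.0]]
wrist_force: [0.1, 0.5, -1.4]
gripper_width: 9.0
```

```bash
python3 -c "
from h import *
ps(-128,60,31)
crop('scene',270,160,390,240,6.5,'s5.png')
f=lambda x,y,z:((proj('scene',(*stg(x,y),z))-[270,160])*6.5+2.8).round(0)
print('bar c',f(-19,60,29),'bar L/R',f(-19,80,29),f(-19,40,29),'noses',f(-8,90,26),f(-8,30,26))"
```

```text
turn -0.005 after-turn cm [-0.19 -0.12  0.56] before-turn cm [-0.19 -0.12  0.56]
t 16.38 tcp [479.6  24.9  36.6] yaw x 0.038 F [ 0.1  0.5 -1.4] w 9.0 q [ 0.71  0.41 -0.98  1.99  0.42  0.97 -0.44]
z axis [-0.01  -0.007 -1.   ]
bar c [418. 194.] bar L/R [441. 166.] [395. 222.] noses [472. 167.] [404. 250.]
```

View pics/s5.png

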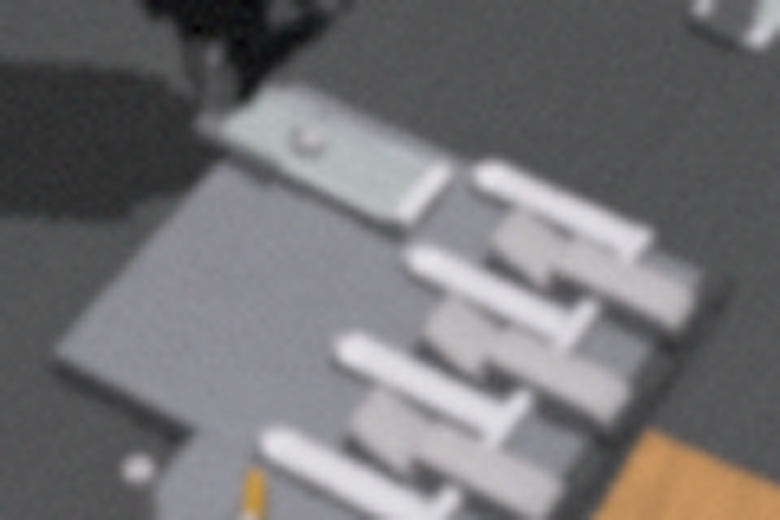

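The bar is at crop (426,191) between the noses at (475,170) and (408,254), within about 2 mm laterally. I'll set it down and start pushing.

{"method": "send_rows", "body": {"targets": [[[0,0,-0.05,0.3,0],[0,0,0,0.3,0],[0,0,0,0,0],[0,0.5,0,0,0],[0,0.5,0,0,0],[0,0.5,0,0,0],[0,0,0,0,0]]]}}

```text
clock: 17.02
tool_pos: [496.3, 26.6, 31.4]
tool_rot: [[0.999, 0.039, -0.007], [0.039, -0.999, -0.008], [-0.008, 0.007, -1.0]]
wrist_force: [0.6, -0.7, 1.2]
gripper_width: 9.1
```

```bash
python3 -c "
from h import *
ps(-39,60,31)"
```

```text
turn -0.004 after-turn cm [ 7.04 -0.02  0.04] before-turn cm [ 7.04 -0.05  0.04]
t 17.02 tcp [496.3  26.6  31.4] yaw x 0.039 F [ 0.6 -0.7  1.2] w 9.1 q [ 0.68  0.45 -0.95  1.95  0.45  0.98 -0.46]
z axis [-0.007 -0.008 -1.   ]
```

{"method": "send_rows", "body": {"targets": [[[0,0.6,0,0,-0.004],[0,0.6,0,0,0],[0,0.6,0,0,0],[0,0.6,0,0,0],[0,0.6,0,0,0],[0,0,0,0,0]]]}}

```text
clock: 17.52
tool_pos: [529.6, 28.2, 31.1]
tool_rot: [[0.999, 0.043, -0.007], [0.043, -0.999, -0.008], [-0.008, 0.007, -1.0]]
wrist_force: [-1.1, 0.5, 2.6]
gripper_width: 9.0
```

```bash
python3 -c "
from h import *
ps(-39,60,31)"
```

```text
turn 0.001 after-turn cm [3.71 0.   0.01] before-turn cm [3.71 0.   0.01]
t 17.52 tcp [529.6  28.2  31.1] yaw x 0.043 F [-1.1  0.5  2.6] w 9.0 q [ 0.63  0.52 -0.92  1.87  0.49  1.01 -0.46]
z axis [-0.007 -0.008 -1.   ]
```

{"method": "send_rows", "body": {"targets": [[[0,0.5,0,0,0],[0,0.6,0,0,0],[0,0.6,0,0,0],[0,0.6,0,0,0],[0,0.6,0,0,0],[0,0,0,0,0]]], "squeeze": 90}}

```text
clock: 18.02
tool_pos: [557.4, 30.2, 31.7]
tool_rot: [[0.999, 0.044, -0.014], [0.044, -0.999, -0.01], [-0.015, 0.009, -1.0]]
wrist_force: [1.6, -0.7, 2.7]
gripper_width: 8.9
```

```bash
python3 -c "
from h import *
ps(-39,60,31)"
```

```text
turn 0.001 after-turn cm [0.92 0.08 0.07] before-turn cm [0.92 0.08 0.07]
t 18.02 tcp [557.4  30.2  31.7] yaw x 0.044 F [ 1.6 -0.7  2.7] w 8.9 q [ 0.58  0.57 -0.9   1.79  0.51  1.05 -0.47]
z axis [-0.014 -0.01  -1.   ]
```

{"method": "send_rows", "body": {"targets": [[[0,0.5,0,0,0],[0,0.5,0,0,0],[0,0.3,0,0,0],[0,0.3,0,0,0],[0,0.2,0,0,0]]]}}

```text
clock: 18.43
tool_pos: [565.3, 30.9, 31.8]
tool_rot: [[0.998, 0.046, -0.038], [0.046, -0.999, -0.017], [-0.039, 0.016, -0.999]]
wrist_force: [-19.0, -3.0, 23.5]
gripper_width: 8.7
```

```bash
python3 -c "
from h import *
ps(-39,60,31)"
```

```text
turn 0.003 after-turn cm [0.12 0.12 0.08] before-turn cm [0.12 0.12 0.08]
t 18.43 tcp [565.3  30.9  31.8] yaw x 0.046 F [-19.   -3.   23.5] w 8.7 q [ 0.55  0.6  -0.88  1.75  0.52  1.09 -0.47]
z axis [-0.038 -0.017 -0.999]
```

{"method": "send_rows", "body": {"targets": [[[0,0,0,0,0],[25,0,0,0,0],[35,0,0,0,0],[35,0,0,0,0],[35,0,0,-1.0,0],[35,0,0,-2.0,0],[35,0,0,-3.0,0],[35,0,0,-3.0,0],[35,0,0,0,0]]]}}

```text
clock: 19.18
tool_pos: [568.1, 33.0, 125.9]
tool_rot: [[0.998, 0.047, -0.043], [0.047, -0.999, -0.017], [-0.044, 0.015, -0.999]]
wrist_force: [0.5, 0.5, 0.3]
gripper_width: 29.9
```

```bash
python3 -c "
from h import *
ps(-39,60,131)
crop('scene',270,160,390,240,6.5,'s6.png')"
```

```text
turn 0.004 after-turn cm [-0.16  0.31 -0.51] before-turn cm [-0.17  0.31 -0.51]
t 19.18 tcp [568.1  33.  125.9] yaw x 0.047 F [0.5 0.5 0.3] w 29.9 q [ 0.6   0.5  -0.95  1.66  0.42  1.25 -0.4 ]
z axis [-0.043 -0.017 -0.999]
```

View pics/s6.png

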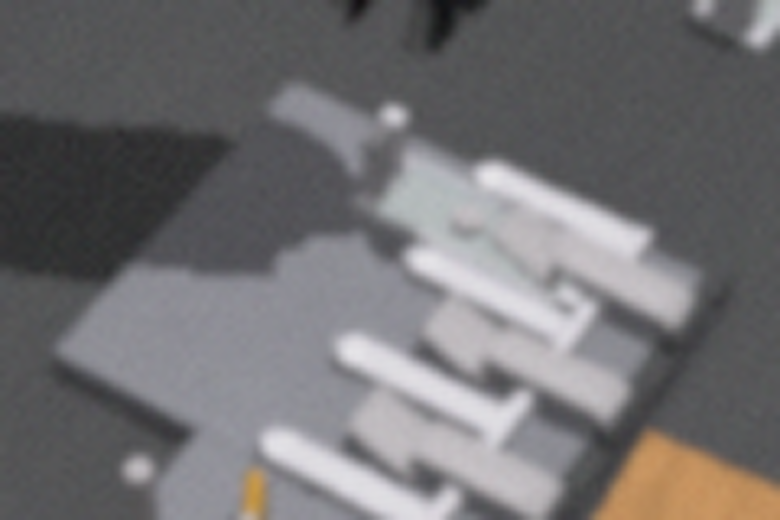

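Slide B is home: the clip is down with the bar behind it at crop (568,300). 12 pictures used so far. Next I'll recheck slide A numerically.

```bash
python3 - <<'E'
from h import *
im=camera("top");g=cv2.cvtColor(im,6);cv2.imwrite("pics/full5.png",im)
m=(g>135).astype(np.uint8); m[:,:150]=0;m[:,240:]=0;m[:170]=0;m[315:]=0
for c in cv2.findContours(cv2.morphologyEx(m,cv2.MORPH_CLOSE,np.ones((3,3))),0,2)[0]:
    if cv2.contourArea(c)<150: continue
    r=cv2.minAreaRect(c); b=cv2.boxPoints(r); print(np.round(r[0],1),np.round(r[1],1),[ray("top",*q,5)[:2].tolist() for q in b])
E
```

```text
[193.4 295.6] [49.  12.4] [[347.6, 329.7], [377.7, 331.2], [374.8, 207.8], [344.8, 207.0]]
[189.5 267.5] [21. 49.] [[456.8, 347.8], [457.1, 222.5], [404.5, 219.6], [404.2, 343.7]]
[193.5 186.5] [15. 47.] [[662.0, 350.7], [662.3, 225.7], [621.5, 223.5], [621.3, 347.6]]
[233. 184.] [28. 12.] [[687.1, 200.3], [687.1, 168.2], [610.9, 165.0], [610.9, 196.6]]
```

{"method": "send_rows", "body": {"targets": [[[40,0.8,-1.9,0,0],[40,0.8,-1.9,0,0],[40,0.8,-1.9,0,0],[40,0.8,-1.9,0,0],[40,0.8,-1.9,0,0],[40,0.8,-1.9,0,0],[40,0.8,-1.9,0,0],[40,0.8,-1.9,0,0],[40,0.8,-1.9,0,0],[40,0,0,0,0]]]}}

```text
clock: 20.12
tool_pos: [628.1, 207.3, 102.2]
tool_rot: [[0.997, 0.041, -0.064], [0.04, -0.999, -0.024], [-0.065, 0.022, -0.998]]
wrist_force: [-0.9, 1.4, -0.5]
gripper_width: 34.0
```

{"method": "send_rows", "body": {"targets": [[[40,0,0,0,-0.12],[40,0,0,0,-0.12],[40,0,0,0,-0.12],[40,0,0,0,-0.12],[40,0,0,0,-0.12],[40,0,0,0,-0.12],[40,0,0,0,-0.12],[40,0,0,0,-0.12],[40,0,0,0,-0.12],[40,0,0,0,-0.12],[40,0,0,0,-0.12],[40,0,0,0,-0.12]]]}}

```text
clock: 21.12
tool_pos: [621.5, 201.6, 87.0]
tool_rot: [[0.033, 0.996, -0.083], [0.999, -0.036, -0.034], [-0.037, -0.082, -0.996]]
wrist_force: [1.0, 0.8, -0.8]
gripper_width: 34.4
```

```bash
python3 -c "
from h import *
plan(642,232,75,1.573);st();print(sense()['tool_rot'].round(3))"
```

```text
turn -0.036 after-turn cm [3.04 2.06 1.2 ] before-turn cm [3.11 1.95 1.2 ]
t 21.12 tcp [621.5 201.6  87. ] yaw x 1.537 F [ 1.   0.8 -0.8] w 34.4 q [ 0.32  0.86 -1.13  1.4   0.74  1.44  0.71]
[[ 0.033  0.996 -0.083]
 [ 0.999 -0.036 -0.034]
 [-0.037 -0.082 -0.996]]
```

{"method": "send_rows", "body": {"targets": [[[40,1.0,0.65,0,-0.036],[40,1.0,0.65,0,0],[40,1.0,0.65,0,0],[40,0,0,0,0],[40,0,0,0,0]]]}}

```text
clock: 21.53
tool_pos: [639.6, 227.2, 77.8]
tool_rot: [[-0.012, 0.996, -0.091], [0.999, 0.008, -0.039], [-0.038, -0.092, -0.995]]
wrist_force: [0.8, -0.5, 0.5]
gripper_width: 34.2
```

```bash
python3 -c "
from h import *
plan(642,232,12,1.573);st();print(sense()['tool_rot'].round(3))"
```

```text
turn 0.01 after-turn cm [0.48 0.24 6.58] before-turn cm [0.48 0.24 6.58]
t 21.53 tcp [639.6 227.2  77.8] yaw x 1.583 F [ 0.8 -0.5  0.5] w 34.2 q [ 0.24  0.92 -1.11  1.32  0.77  1.47  0.74]
[[-0.012  0.996 -0.091]
 [ 0.999  0.008 -0.039]
 [-0.038 -0.092 -0.995]]
```

{"method": "send_rows", "body": {"targets": [[[40,0.7,0.7,0,0.01],[40,0,0,1.3,0],[40,0,0,1.3,0],[40,0,0,1.3,0],[40,0,0,1.2,0],[40,0,0,0,0]]]}}

```text
clock: 22.03
tool_pos: [639.0, 227.1, 17.9]
tool_rot: [[-0.001, 0.995, -0.095], [0.999, -0.003, -0.043], [-0.043, -0.095, -0.995]]
wrist_force: [-0.8, -0.5, -0.8]
gripper_width: 34.2
```

```bash
python3 -c "
from h import *
plan(642,232,12,1.573);st();print(sense()['tool_rot'].round(3))"
```

```text
turn -0.001 after-turn cm [0.49 0.3  0.59] before-turn cm [0.49 0.3  0.59]
t 22.03 tcp [639.  227.1  17.9] yaw x 1.572 F [-0.8 -0.5 -0.8] w 34.2 q [ 0.22  0.98 -1.06  1.35  0.81  1.39  0.71]
[[-0.001  0.995 -0.095]
 [ 0.999 -0.003 -0.043]
 [-0.043 -0.095 -0.995]]
```

{"method": "send_rows", "body": {"targets": [[[40,0.5,0.2,0.3,0],[40,0,0,0,0],[0,0,0,0,0],[0,0,0,0,0],[0,0,0,0,0],[0,0,0,0,0],[0,0,0,0,0],[0,0,0,0,0],[0,0,0,0,0]]], "squeeze": 60}}

```text
clock: 22.78
tool_pos: [641.9, 233.0, 17.5]
tool_rot: [[-0.0, 0.996, -0.092], [0.999, -0.004, -0.04], [-0.04, -0.092, -0.995]]
wrist_force: [-0.1, 0.4, -1.8]
gripper_width: 9.4
```

{"method": "send_rows", "body": {"targets": [[[0,0,0,-0.5,0],[0,0,0,-1.0,0],[0,0,0,-1.5,0],[0,0,0,-2.0,0],[0,0,0,-2.0,0],[0,0,0,-2.0,0],[0,0,0,-2.0,0],[0,0,0,0,0]]]}}

```text
clock: 23.45
tool_pos: [652.2, 238.1, 138.2]
tool_rot: [[-0.001, 0.996, -0.093], [0.999, -0.003, -0.039], [-0.039, -0.093, -0.995]]
wrist_force: [0.0, 0.4, 0.4]
gripper_width: 9.1
```

```bash
python3 -c "
from h import *
plan(*stg(-134,0),140,1.573);st();print(sense()['tool_rot'].round(3))"
```

```text
turn -0.001 after-turn cm [-27.19 -17.86  -0.18] before-turn cm [-27.21 -17.83  -0.18]
t 23.45 tcp [652.2 238.1 138.2] yaw x 1.572 F [0.  0.4 0.4] w 9.1 q [ 0.2   0.89 -1.12  1.21  0.74  1.57  0.76]
[[-0.001  0.996 -0.093]
 [ 0.999 -0.003 -0.039]
 [-0.039 -0.093 -0.995]]
```

{"method": "send_rows", "body": {"targets": [[[0,-2.5,-1.6,-0.1,0],[0,-2.5,-1.6,-0.1,0],[0,-2.5,-1.6,-0.1,0],[0,-2.5,-1.6,-0.1,0],[0,-2.5,-1.6,-0.1,0],[0,-2.5,-1.6,-0.1,0],[0,-2.5,-1.6,-0.1,0],[0,-2.5,-1.6,-0.1,0],[0,-2.5,-1.6,-0.1,0],[0,-2.5,-1.6,-0.1,0],[0,-2.0,-1.5,0,0],[0,0,0,0,0]]]}}

```text
clock: 24.45
tool_pos: [469.1, -38.5, 178.9]
tool_rot: [[-0.007, 0.996, -0.092], [0.999, 0.003, -0.042], [-0.042, -0.092, -0.995]]
wrist_force: [1.1, 0.2, -2.2]
gripper_width: 9.1
```

{"method": "send_rows", "body": {"targets": [[[0,0,0,0,0.12],[0,0,0,0,0.12],[0,0,0,0,0.12],[0,0,0,0,0.12],[0,0,0,0,0.12],[0,0,0,0,0.12],[0,0,0,0,0.12],[0,0,0,0,0.12],[0,0,0,0,0.12],[0,0,0,0,0.12],[0,0,0,0,0.12],[0,0,0,0,0.12]]]}}

```text
clock: 25.45
tool_pos: [467.1, -37.0, 183.2]
tool_rot: [[0.993, 0.083, -0.089], [0.078, -0.996, -0.051], [-0.093, 0.044, -0.995]]
wrist_force: [-0.2, 0.4, -1.5]
gripper_width: 9.3
```

```bash
python3 -c "
from h import *
ps(-134,0,70);print(sense()['tool_rot'].round(3))"
```

```text
turn 0.036 after-turn cm [ 0.73 -0.25 11.32] before-turn cm [ 0.73 -0.23 11.32]
t 25.45 tcp [467.1 -37.  183.2] yaw x 0.079 F [-0.2  0.4 -1.5] w 9.3 q [ 0.97  0.25 -1.13  1.81  0.27  1.33 -0.16]
z axis [-0.089 -0.051 -0.995]
[[ 0.993  0.083 -0.089]
 [ 0.078 -0.996 -0.051]
 [-0.093  0.044 -0.995]]
```

{"method": "send_rows", "body": {"targets": [[[0,0.7,-0.2,1.0,0.036],[0,0.1,0,2.0,0],[0,0.1,0,2.0,0],[0,0.1,0,2.0,0],[0,0.1,0,2.0,0],[0,0.1,0,2.0,0],[0,0,0,1.0,0],[0,0,0,0,0],[0,0,0,0,0]]]}}

```text
clock: 26.2
tool_pos: [470.0, -35.9, 62.2]
tool_rot: [[0.996, 0.043, -0.083], [0.039, -0.998, -0.056], [-0.085, 0.053, -0.995]]
wrist_force: [-0.4, -0.1, -1.4]
gripper_width: 9.5
```

```bash
python3 -c "
from h import *
ps(-134,0,46);print(sense()['tool_rot'].round(3))"
```

```text
turn -0.004 after-turn cm [ 0.43 -0.15  1.62] before-turn cm [ 0.43 -0.15  1.62]
t 26.2 tcp [470.  -35.9  62.2] yaw x 0.039 F [-0.4 -0.1 -1.4] w 9.5 q [ 0.83  0.42 -1.03  1.93  0.45  1.12 -0.35]
z axis [-0.083 -0.056 -0.995]
[[ 0.996  0.043 -0.083]
 [ 0.039 -0.998 -0.056]
 [-0.085  0.053 -0.995]]
```

{"method": "send_rows", "body": {"targets": [[[0,0.5,-0.15,0.8,0],[0,0,0,0.7,0],[0,0,0,0.3,0],[0,0,0,0.3,0],[0,0,0,0.3,0],[0,0,0,0.2,0],[0,0,0,0,0]]]}}

```text
clock: 26.78
tool_pos: [476.7, -35.2, 38.9]
tool_rot: [[0.996, 0.043, -0.076], [0.039, -0.998, -0.059], [-0.078, 0.056, -0.995]]
wrist_force: [-7.7, -0.6, 13.1]
gripper_width: 9.3
```

```bash
python3 -c "
from h import *
ps(-134,0,36);print(sense()['tool_rot'].round(3),sense()['moment'])
crop('scene',240,140,370,240,6,'s7.png')"
```

```text
turn -0.004 after-turn cm [-0.25 -0.11  0.29] before-turn cm [-0.25 -0.11  0.29]
t 26.78 tcp [476.7 -35.2  38.9] yaw x 0.039 F [-7.7 -0.6 13.1] w 9.3 q [ 0.8   0.47 -1.    1.94  0.5   1.08 -0.39]
z axis [-0.076 -0.059 -0.995]
[[ 0.996  0.043 -0.076]
 [ 0.039 -0.998 -0.059]
 [-0.078  0.056 -0.995]] [ 0.04920504  0.40940625 -0.03011758]
```

View pics/s7.png

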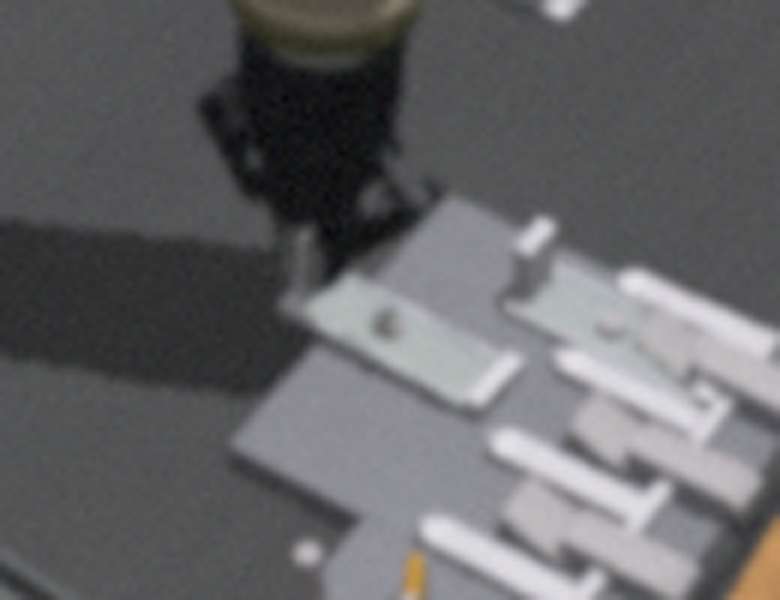

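Slide A lies on the deck in line with the middle bay, with its bar at crop (497,378) and the noses at (562,358) and (497,440). I'll press the tail flat.

{"method": "send_rows", "body": {"targets": [[[0,0,0,0.3,0],[0,0,0,0.3,0],[0,0,0,0.3,0],[0,0,0,0.3,0],[0,0,0,0.3,0],[0,0,0,0.3,0]]]}}

```text
clock: 27.33
tool_pos: [479.2, -35.6, 33.5]
tool_rot: [[0.997, 0.044, -0.07], [0.039, -0.997, -0.071], [-0.073, 0.068, -0.995]]
wrist_force: [-28.6, -1.7, 54.7]
gripper_width: 9.2
```

```bash
python3 -c "
from h import *
ps(-134,0,36);print(sense()['tool_rot'].round(3),sense()['moment'])"
```

```text
turn -0.004 after-turn cm [-0.49 -0.17 -0.25] before-turn cm [-0.49 -0.16 -0.25]
t 27.33 tcp [479.2 -35.6  33.5] yaw x 0.039 F [-28.6  -1.7  54.7] w 9.2 q [ 0.78  0.47 -0.99  1.94  0.52  1.07 -0.41]
z axis [-0.07  -0.071 -0.995]
[[ 0.997  0.044 -0.07 ]
 [ 0.039 -0.997 -0.071]
 [-0.073  0.068 -0.995]] [-0.04842538  3.67549567 -0.06518427]
```

{"method": "send_rows", "body": {"targets": [[[0,0,0,-0.2,0],[0,0,0,-0.1,0],[0,0.4,0,0,0],[0,0.5,0,0,0],[0,0.5,0,0,0],[0,0,0,0,0]]]}}

```text
clock: 27.83
tool_pos: [494.6, -34.0, 39.7]
tool_rot: [[0.997, 0.044, -0.07], [0.039, -0.996, -0.075], [-0.073, 0.072, -0.995]]
wrist_force: [-4.5, 0.8, 8.3]
gripper_width: 9.1
```

```bash
python3 -c "
from h import *
ps(-39,0,36);print(sense()['tool_rot'].round(3),sense()['moment'])"
```

```text
turn -0.004 after-turn cm [ 7.46 -0.07  0.37] before-turn cm [ 7.46 -0.09  0.37]
t 27.83 tcp [494.6 -34.   39.7] yaw x 0.039 F [-4.5  0.8  8.3] w 9.1 q [ 0.75  0.49 -0.98  1.9   0.53  1.1  -0.42]
z axis [-0.07  -0.075 -0.995]
[[ 0.997  0.044 -0.07 ]
 [ 0.039 -0.996 -0.075]
 [-0.073  0.072 -0.995]] [ 0.27524255 -0.19310166 -0.1575504 ]
```

{"method": "send_rows", "body": {"targets": [[[0,0.5,0,0,0],[0,0.5,0,0,0],[0,0.5,0,0,0],[0,0.5,0,0,0],[0,0.5,0,0,0],[0,0.5,0,0,0],[0,0,0,0,0]]]}}

```text
clock: 28.42
tool_pos: [518.3, -30.3, 41.3]
tool_rot: [[0.995, 0.047, -0.093], [0.039, -0.996, -0.082], [-0.096, 0.078, -0.992]]
wrist_force: [-1.4, -1.2, 12.9]
gripper_width: 9.1
```

```bash
python3 -c "
from h import *
ps(-39,0,36);print(sense()['moment'])"
```

```text
turn -0.003 after-turn cm [5.07 0.2  0.53] before-turn cm [5.08 0.18 0.53]
t 28.42 tcp [518.3 -30.3  41.3] yaw x 0.039 F [-1.4 -1.2 12.9] w 9.1 q [ 0.69  0.55 -0.95  1.82  0.55  1.16 -0.43]
z axis [-0.093 -0.082 -0.992]
[-0.08020702 -0.82316937 -0.05801029]
```

Tool tilt has built up to 0.09 rad from pushing. I'll release the slide, which is already between the rails, and straighten the tool by leaning on a fixed guard post.

{"method": "send_rows", "body": {"targets": [[[20,0,0,0,0],[30,0,0,0,0],[30,0,0,0,0],[30,0,0,-1.0,0],[30,0,0,-2.0,0],[30,0,0,-3.0,0],[30,0,0,-3.0,0],[30,0,0,0,0]]]}}

```text
clock: 29.08
tool_pos: [527.1, -22.1, 133.0]
tool_rot: [[0.994, 0.048, -0.098], [0.04, -0.996, -0.079], [-0.102, 0.075, -0.992]]
wrist_force: [0.8, 0.4, 0.5]
gripper_width: 25.8
```

```bash
python3 -c "
from h import *
plan(592,-181,100,A);st();print(sense()['tool_rot'].round(3))
crop('scene',240,150,390,260,5.2,'s8.png')"
```

```text
turn -0.002 after-turn cm [ 5.8  16.15  3.3 ] before-turn cm [ 5.84 16.14  3.3 ]
t 29.08 tcp [527.1 -22.1 133. ] yaw x 0.04 F [0.8 0.4 0.5] w 25.8 q [ 0.73  0.46 -1.01  1.72  0.45  1.32 -0.36]
[[ 0.994  0.048 -0.098]
 [ 0.04  -0.996 -0.079]
 [-0.102  0.075 -0.992]]
```

View pics/s8.png

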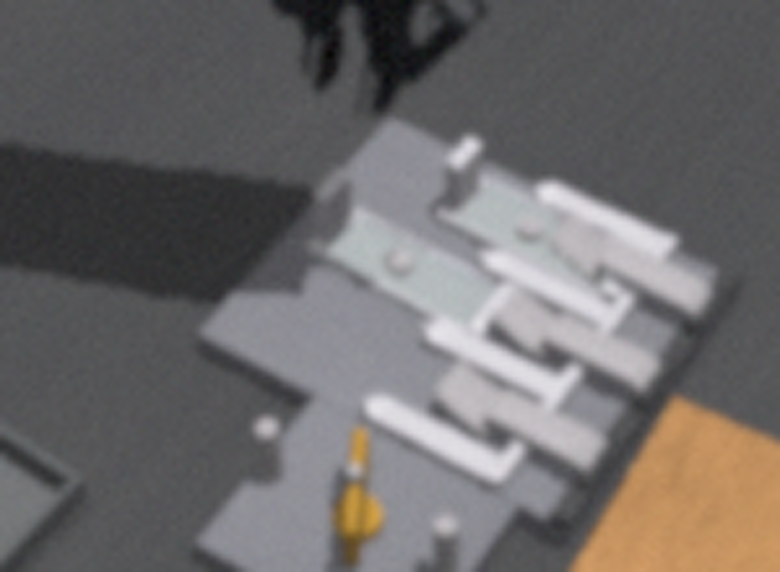

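Slide A lies flat between the middle rails, with its bar at crop (490,308), and slide B is home. Now to the near guard post to straighten the tool.

{"method": "send_rows", "body": {"targets": [[[35,1.1,2.55,0,0],[35,1.1,2.55,0,0],[35,1.1,2.55,0,0],[35,1.1,2.55,0,0],[35,1.1,2.55,0,0],[35,1.1,2.55,0,0],[35,0,0,0,0],[35,0,0,0,0]]]}}

```text
clock: 29.8
tool_pos: [599.3, -178.8, 132.1]
tool_rot: [[0.993, 0.051, -0.106], [0.043, -0.996, -0.08], [-0.11, 0.075, -0.991]]
wrist_force: [0.3, 0.5, -0.6]
gripper_width: 29.8
```

```bash
cat >> h.py <<'E'
def pt(x,y,z):
    s=sense(); print("tool shift cm",(s["tool_rot"].T@(np.array([x,y,z])-s["tool_pos"])/10).round(2)); st(); print("zaxis",s["tool_rot"][:,2].round(3),"M",s["moment"].round(2))
E
python3 -c "
from h import *
pt(592,-181,75); pt(592,-181,44)"
```

```text
tool shift cm [-0.11 -0.25  5.76]
t 29.8 tcp [ 599.3 -178.8  132.1] yaw x 0.043 F [ 0.3  0.5 -0.6] w 29.8 q [ 0.79  0.63 -0.9   1.47  0.56  1.4  -0.12]
zaxis [-0.106 -0.08  -0.991] M [ 0.13 -0.09  0.03]
tool shift cm [ 0.23 -0.48  8.83]
t 29.8 tcp [ 599.3 -178.8  132.1] yaw x 0.043 F [ 0.3  0.5 -0.6] w 29.8 q [ 0.79  0.63 -0.9   1.47  0.56  1.4  -0.12]
zaxis [-0.106 -0.08  -0.991] M [ 0.13 -0.09  0.03]
```

{"method": "send_rows", "body": {"targets": [[[35,0,-0.3,0,0],[35,0,0,1.5,0],[35,0,0,1.5,0],[35,0,0,1.5,0],[35,0,0,1.0,0],[35,0,0,0,0]]]}}

```text
clock: 30.3
tool_pos: [590.3, -175.5, 71.6]
tool_rot: [[0.992, 0.056, -0.109], [0.048, -0.996, -0.079], [-0.113, 0.073, -0.991]]
wrist_force: [-1.4, -0.2, 0.1]
gripper_width: 30.1
```

```bash
python3 -c "
from h import *
pt(592,-181,44)"
```

```text
tool shift cm [0.45 0.36 2.76]
t 30.3 tcp [ 590.3 -175.5   71.6] yaw x 0.048 F [-1.4 -0.2  0.1] w 30.1 q [ 0.78  0.68 -0.87  1.54  0.6   1.31 -0.16]
zaxis [-0.109 -0.079 -0.991] M [ 0.08 -0.12 -0.  ]
```

{"method": "send_rows", "body": {"targets": [[[35,0.45,0.35,0,0],[35,0,0,0.9,0],[35,0,0,0.9,0],[35,0,0,0.7,0],[35,0,0,0,0],[0,0,0,0,0],[0,0,0,0,0],[0,0,0,0,0],[0,0,0,0,0],[0,0,0,0,0],[0,0,0,0,0],[0,0,0,0,0]]], "squeeze": 60}}

```text
clock: 31.3
tool_pos: [589.1, -179.7, 45.4]
tool_rot: [[0.992, 0.058, -0.116], [0.049, -0.996, -0.08], [-0.12, 0.074, -0.99]]
wrist_force: [-1.3, -0.8, -1.7]
gripper_width: 9.4
```

```bash
python3 -c "
from h import *
pt(592,-181,44)"
```

```text
tool shift cm [0.29 0.13 0.11]
t 31.3 tcp [ 589.1 -179.7   45.4] yaw x 0.049 F [-1.3 -0.8 -1.7] w 9.4 q [ 0.78  0.71 -0.85  1.55  0.63  1.28 -0.17]
zaxis [-0.116 -0.08  -0.99 ] M [ 0.16 -0.32 -0.03]
```

{"method": "send_rows", "body": {"targets": [[[0,-0.3,0.1,0,0],[0,-0.4,0.1,0,0],[0,-0.4,0.1,0,0],[0,-0.4,0.1,0,0],[0,-0.4,0.1,0,0],[0,-0.4,0.1,0,0]]], "squeeze": 90}}

```text
clock: 31.8
tool_pos: [589.3, -179.6, 45.5]
tool_rot: [[0.996, 0.064, -0.062], [0.06, -0.996, -0.065], [-0.066, 0.062, -0.996]]
wrist_force: [23.5, -0.1, -23.1]
gripper_width: 8.0
```

```bash
python3 -c "
from h import *
pt(592,-181,44)"
```

```text
tool shift cm [0.27 0.14 0.14]
t 31.8 tcp [ 589.3 -179.6   45.5] yaw x 0.06 F [ 23.5  -0.1 -23.1] w 8.0 q [ 0.82  0.68 -0.88  1.6   0.62  1.21 -0.15]
zaxis [-0.062 -0.065 -0.996] M [ 0.56 -5.28  0.18]
```

Works very well: pitch went from 0.116 to 0.062. Continue, with more pull on y.

{"method": "send_rows", "body": {"targets": [[[0,-0.4,0.4,0,0.003],[0,-0.4,0.4,0,0.003],[0,-0.4,0.4,0,0.003],[0,-0.4,0.4,0,0.003],[0,-0.4,0.4,0,0.003]]]}}

```text
clock: 32.22
tool_pos: [590.0, -179.2, 46.6]
tool_rot: [[0.998, 0.066, -0.017], [0.066, -0.997, -0.036], [-0.019, 0.034, -0.999]]
wrist_force: [22.2, 9.9, -28.0]
gripper_width: 8.1
```

```bash
python3 -c "
from h import *
pt(592,-181,44)"
```

```text
tool shift cm [0.2  0.18 0.27]
t 32.22 tcp [ 590.  -179.2   46.6] yaw x 0.066 F [ 22.2   9.9 -28. ] w 8.1 q [ 0.87  0.66 -0.9   1.63  0.6   1.15 -0.13]
zaxis [-0.017 -0.036 -0.999] M [ 2.02 -5.16  0.18]
```

{"method": "send_rows", "body": {"targets": [[[0,-0.4,0.5,0,0.005],[0,-0.4,0.5,0,0.005],[0,-0.4,0.5,0,0.005],[0,-0.1,0.5,0,0.005],[0,0,0.5,0,0],[0,0,0.3,0,0]]]}}

```text
clock: 32.72
tool_pos: [590.3, -178.9, 46.5]
tool_rot: [[0.997, 0.072, 0.008], [0.072, -0.997, 0.001], [0.009, -0.0, -1.0]]
wrist_force: [-2.2, 3.2, 0.1]
gripper_width: 8.2
```

{"method": "send_rows", "body": {"targets": [[[0,0,0,0,0],[0,0,0,0,0],[35,0,0,0,0],[35,0,0,0,0],[35,0,0,0,0],[35,0,0,-1.0,0],[35,0,0,-2.0,0],[35,0,0,-2.5,0],[35,0,0,-2.5,0],[35,0,0,0,0]]]}}

```text
clock: 33.55
tool_pos: [589.5, -179.2, 132.5]
tool_rot: [[0.997, 0.072, 0.008], [0.072, -0.997, 0.0], [0.008, 0.0, -1.0]]
wrist_force: [0.3, 0.2, 0.7]
gripper_width: 29.7
```

```bash
python3 -c "
from h import *
x,y=stg(-90,0);pt(x,y,120)"
```

```text
tool shift cm [ -6.06 -15.17   1.2 ]
t 33.55 tcp [ 589.5 -179.2  132.5] yaw x 0.072 F [0.3 0.2 0.7] w 29.7 q [ 0.95  0.57 -0.98  1.57  0.49  1.25 -0.04]
zaxis [ 0.008  0.    -1.   ] M [-0.05 -0.07  0.02]
```

Tool vertical again. Back to slide A's tab at stage (-90, 0), yaw 0.043.

{"method": "send_rows", "body": {"targets": [[[40,0,0,0,0.029],[40,-1.05,-2.5,0,0],[40,-1.05,-2.5,0,0],[40,-1.05,-2.5,0,0],[40,-1.05,-2.5,0,0],[40,-1.05,-2.5,0,0],[40,-1.0,-2.4,0,0],[40,0,0,0,0],[40,0,0,0,0]]]}}

```text
clock: 34.3
tool_pos: [520.8, -28.8, 139.3]
tool_rot: [[0.999, 0.037, 0.018], [0.038, -0.999, -0.006], [0.018, 0.007, -1.0]]
wrist_force: [0.1, -0.2, 0.2]
gripper_width: 34.0
```

```bash
python3 - <<'E'
from h import *
x,y=stg(-90,0);pt(x,y,32); ps(-90,0,32)
im=camera("scene"); cv2.imwrite("pics/full6.png",im)
# tab top of slide A: bright blob around predicted
p=proj("scene",(x,y,63)); q=proj("scene",(*stg(-39,60),63)); print("pred A tab",p,"pred B tab",q)
g=cv2.cvtColor(im,6)
for u in (p,q):
    u=u.astype(int); w=g[u[1]-8:u[1]+10,u[0]-10:u[0]+12]; ys,xs=np.nonzero(w>185); print(len(xs),xs.mean()+u[0]-10 if len(xs) else 0,ys.mean()+u[1]-8 if len(xs) else 0)
E
```

```text
tool shift cm [-0.47  0.26 10.72]
t 34.3 tcp [520.8 -28.8 139.3] yaw x 0.038 F [ 0.1 -0.2  0.2] w 34.0 q [ 0.92  0.36 -1.11  1.82  0.36  1.16 -0.27]
zaxis [ 0.018 -0.006 -1.   ] M [-0.08  0.02  0.03]
turn -0.005 after-turn cm [-0.28  0.34 10.73] before-turn cm [-0.28  0.34 10.73]
t 34.3 tcp [520.8 -28.8 139.3] yaw x 0.038 F [ 0.1 -0.2  0.2] w 34.0 q [ 0.92  0.36 -1.11  1.82  0.36  1.16 -0.27]
z axis [ 0.018 -0.006 -1.   ]
pred A tab [302.6 185. ] pred B tab [328.4 179.1]
6 305.0 183.5
14 328.5 179.0
```

{"method": "send_rows", "body": {"targets": [[[40,-0.4,0.3,0,-0.005],[40,0,0,2.0,0],[40,0,0,2.0,0],[40,0,0,2.0,0],[40,0,0,1.5,0],[40,0,0,0,0],[40,0,0,0,0]]]}}

```text
clock: 34.93
tool_pos: [520.9, -40.1, 63.2]
tool_rot: [[0.999, 0.035, 0.021], [0.035, -0.999, -0.007], [0.021, 0.007, -1.0]]
wrist_force: [0.3, -0.1, -0.5]
gripper_width: 34.4
```

```bash
python3 -c "
from h import *
x,y=stg(-90,0);pt(x,y,32)"
```

```text
tool shift cm [-0.31 -0.81  3.11]
t 34.93 tcp [520.9 -40.1  63.2] yaw x 0.035 F [ 0.3 -0.1 -0.5] w 34.4 q [ 0.86  0.46 -1.03  1.89  0.47  1.03 -0.33]
zaxis [ 0.021 -0.007 -1.   ] M [-0.04  0.01 -0.01]
```

{"method": "send_rows", "body": {"targets": [[[40,-0.3,-0.8,0,-0.008],[40,0,0,0,0],[40,0,0,1.0,0],[40,0,0,1.0,0],[40,0,0,0.7,0],[40,0,0,0,0],[40,0,0,0,0]]]}}

```text
clock: 35.52
tool_pos: [519.9, -33.2, 36.5]
tool_rot: [[0.999, 0.042, 0.025], [0.042, -0.999, -0.008], [0.025, 0.009, -1.0]]
wrist_force: [-0.8, -0.1, -0.6]
gripper_width: 34.2
```

```bash
python3 -c "
from h import *
x,y=stg(-90,0);pt(x,y,32)"
```

```text
tool shift cm [-0.18 -0.1   0.45]
t 35.52 tcp [519.9 -33.2  36.5] yaw x 0.042 F [-0.8 -0.1 -0.6] w 34.2 q [ 0.82  0.5  -1.    1.92  0.52  0.98 -0.37]
zaxis [ 0.025 -0.008 -1.   ] M [-0.01  0.03 -0.  ]
```

Grip and push.

{"method": "send_rows", "body": {"targets": [[[40,0,-0.1,0.4,0],[40,0,0,0,0],[0,0,0,0,0],[0,0,0,0,0],[0,0,0,0,0],[0,0,0,0,0],[0,0,0,0,0],[0,0,0,0,0],[0,0,0,0,0]]], "squeeze": 70}}

```text
clock: 36.27
tool_pos: [520.0, -32.0, 32.4]
tool_rot: [[0.999, 0.042, 0.025], [0.042, -0.999, -0.008], [0.025, 0.009, -1.0]]
wrist_force: [0.8, 0.7, -1.4]
gripper_width: 9.0
```

{"method": "send_rows", "body": {"targets": [[[0,0.4,0,0,0],[0,0.5,0,0,0],[0,0.5,0,0,0],[0,0.5,0,0,0],[0,0,0,0,0]]]}}

```text
clock: 36.68
tool_pos: [539.4, -31.7, 32.3]
tool_rot: [[0.999, 0.042, 0.022], [0.042, -0.999, -0.009], [0.021, 0.01, -1.0]]
wrist_force: [-0.6, -0.7, 1.1]
gripper_width: 8.8
```

```bash
python3 -c "
from h import *
x,y=stg(-39,0);pt(x,y,32)"
```

```text
tool shift cm [ 2.98 -0.03  0.09]
t 36.68 tcp [539.4 -31.7  32.3] yaw x 0.042 F [-0.6 -0.7  1.1] w 8.8 q [ 0.78  0.54 -0.98  1.87  0.54  1.   -0.39]
zaxis [ 0.022 -0.009 -1.   ] M [-0.22  0.29  0.01]
```

{"method": "send_rows", "body": {"targets": [[[0,0.5,0,0,0],[0,0.6,0,0,0],[0,0.6,0,0,0],[0,0.6,0,0,0],[0,0.4,0,0,0]]], "squeeze": 90}}

```text
clock: 37.1
tool_pos: [564.4, -30.2, 32.3]
tool_rot: [[0.999, 0.042, 0.013], [0.042, -0.999, -0.01], [0.013, 0.011, -1.0]]
wrist_force: [-1.7, -0.1, 1.4]
gripper_width: 8.4
```

```bash
python3 -c "
from h import *
x,y=stg(-39,0);pt(x,y,32)"
```

```text
tool shift cm [0.47 0.01 0.04]
t 37.1 tcp [564.4 -30.2  32.3] yaw x 0.042 F [-1.7 -0.1  1.4] w 8.4 q [ 0.73  0.59 -0.95  1.8   0.57  1.04 -0.4 ]
zaxis [ 0.013 -0.01  -1.   ] M [0.04 0.83 0.  ]
```

{"method": "send_rows", "body": {"targets": [[[0,0.4,0,0,0],[0,0.4,0,0,0],[0,0.4,0,0,0],[0,0.4,0,0,0]]]}}

```text
clock: 37.43
tool_pos: [568.4, -30.2, 32.3]
tool_rot: [[0.999, 0.043, -0.017], [0.042, -0.999, -0.018], [-0.018, 0.017, -1.0]]
wrist_force: [-34.5, -3.3, 29.5]
gripper_width: 8.5
```

```bash
python3 -c "
from h import *
x,y=stg(-39,0);pt(x,y,32)"
```

```text
tool shift cm [ 0.07 -0.    0.02]
t 37.43 tcp [568.4 -30.2  32.3] yaw x 0.042 F [-34.5  -3.3  29.5] w 8.5 q [ 0.7   0.61 -0.94  1.76  0.57  1.09 -0.4 ]
zaxis [-0.017 -0.018 -1.   ] M [-0.31  5.46 -0.13]
```

{"method": "send_rows", "body": {"targets": [[[0,0,0,0,0],[20,0,0,0,0],[30,0,0,0,0],[30,0,0,0,0],[30,0,0,-1.0,0],[30,0,0,-2.0,0],[30,0,0,-3.0,0],[30,0,0,-3.0,0],[30,0,0,0,0],[30,0,0,0,0]]]}}

```text
clock: 38.27
tool_pos: [572.8, -27.6, 129.9]
tool_rot: [[0.999, 0.043, -0.012], [0.043, -0.999, -0.016], [-0.013, 0.016, -1.0]]
wrist_force: [-0.4, 0.2, -1.4]
gripper_width: 25.6
```

```bash
python3 -c "
from h import *
pt(644.9,-179,125)
crop('scene',240,130,400,250,5,'s9.png')"
```

```text
tool shift cm [ 6.55 15.43  0.66]
t 38.27 tcp [572.8 -27.6 129.9] yaw x 0.043 F [-0.4  0.2 -1.4] w 25.6 q [ 0.76  0.5  -1.02  1.67  0.46  1.24 -0.33]
zaxis [-0.012 -0.016 -1.   ] M [ 0.03 -0.02 -0.02]
```

View pics/s9.png

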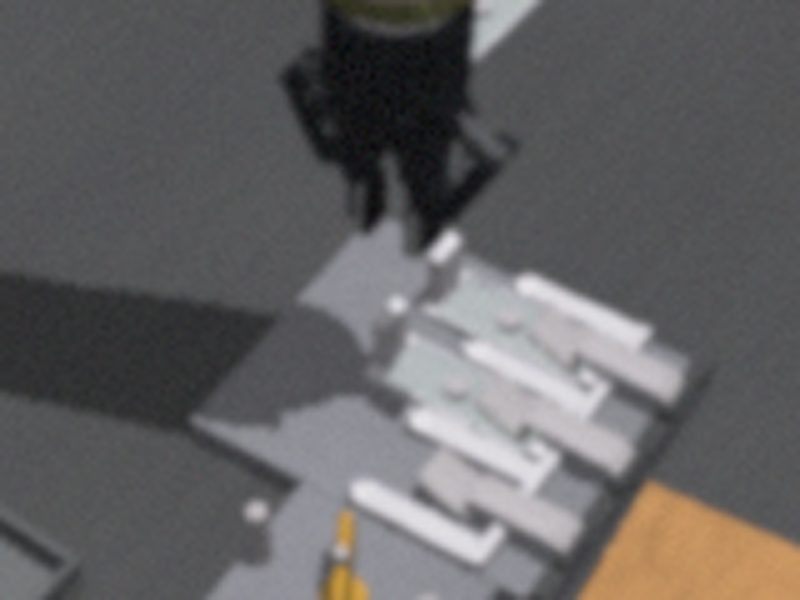

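Both slides are home with clips down: tabs at crop (445,247) and (397,304), bars behind the clips at (595,380) and (543,448). Now the wing nut.

{"method": "send_rows", "body": {"targets": [[[30,0.9,2.2,-0.1,0],[30,0.9,2.2,-0.1,0],[30,0.9,2.2,-0.1,0],[30,0.9,2.2,0,0],[30,0.9,2.2,0,0],[30,0.9,2.2,0,0],[30,0.9,2.2,0,0],[30,0,0,0,-0.12],[30,0,0,0,-0.12],[30,0,0,0,-0.12],[30,0,0,0,-0.12],[30,0,0,0,0]]]}}

```text
clock: 39.32
tool_pos: [643.7, -185.9, 125.6]
tool_rot: [[0.854, 0.52, -0.02], [0.52, -0.854, -0.014], [-0.025, 0.002, -1.0]]
wrist_force: [0.4, 1.0, -0.6]
gripper_width: 25.7
```

```bash
python3 - <<'E'
from h import *
s=sense(); pt(644.4,-178.8,80); print(s["tool_rot"].round(3))
im=camera("scene");cv2.imwrite("pics/full7.png",im);h=cv2.cvtColor(im,cv2.COLOR_BGR2HSV)
m=cv2.inRange(h,(15,120,100),(32,255,255)); m[:215]=0;m[265:]=0;m[:,:295]=0;m[:,330:]=0
ys,xs=np.nonzero(m);print(len(xs),xs.min(),xs.max(),ys.min(),ys.max())
if len(xs): 
  i=ys.argmin();j=ys.argmax();print(xs[i],ys[i],xs[j],ys[j],"pred",proj("scene",(624.5,-152.7,60)),proj("scene",(656.8,-205.1,60)))
E
```

```text
tool shift cm [ 0.54 -0.58  4.54]
t 39.32 tcp [ 643.7 -185.9  125.6] yaw x 0.547 F [ 0.4  1.  -0.6] w 25.7 q [ 0.85  0.73 -1.    1.4   0.62  1.36  0.38]
zaxis [-0.02  -0.014 -1.   ] M [ 0.03 -0.01 -0.03]
[[ 0.854  0.52  -0.02 ]
 [ 0.52  -0.854 -0.014]
 [-0.025  0.002 -1.   ]]
72 304 312 233 253
308 233 306 253 pred [307.3 231. ] [305.2 250.9]
```

{"method": "send_rows", "body": {"targets": [[[30,0.5,-0.55,0,0],[30,0,0,1.3,0],[30,0,0,1.3,0],[30,0,0,1.3,0],[30,0,0,0.8,0],[30,0,0,0,0],[30,0,0,0,0]]]}}

```text
clock: 39.95
tool_pos: [642.9, -177.0, 70.5]
tool_rot: [[0.864, 0.503, -0.024], [0.503, -0.864, -0.014], [-0.027, -0.0, -1.0]]
wrist_force: [-0.4, -0.6, -0.0]
gripper_width: 25.7
```

```bash
python3 - <<'E'
from h import *
pt(644.4,-178.8,33)
E
```

```text
tool shift cm [0.15 0.23 3.75]
t 39.95 tcp [ 642.9 -177.    70.5] yaw x 0.527 F [-0.4 -0.6 -0. ] w 25.7 q [ 0.83  0.77 -0.96  1.45  0.66  1.28  0.32]
zaxis [-0.024 -0.014 -1.   ] M [ 0.02 -0.01 -0.04]
```

{"method": "send_rows", "body": {"targets": [[[30,0.15,0.2,0,-0.02],[30,0,0,1.2,0],[30,0,0,1.2,0],[30,0,0,1.0,0],[30,0,0,0,0],[0,0,0,0,0],[0,0,0,0,0],[0,0,0,0,0],[0,0,0,0,0],[0,0,0,0,0],[0,0,0,0,0]]], "squeeze": 50}}

```text
clock: 40.87
tool_pos: [644.7, -179.0, 32.9]
tool_rot: [[0.853, 0.521, -0.023], [0.521, -0.854, -0.013], [-0.026, -0.001, -1.0]]
wrist_force: [-0.9, -0.6, -2.9]
gripper_width: 7.4
```

```bash
python3 - <<'E'
from h import *
pt(644.4,-178.8,33)
E
```

```text
tool shift cm [-0.01 -0.03 -0.01]
t 40.87 tcp [ 644.7 -179.    32.9] yaw x 0.548 F [-0.9 -0.6 -2.9] w 7.4 q [ 0.82  0.82 -0.94  1.47  0.69  1.23  0.33]
zaxis [-0.023 -0.013 -1.   ] M [ 0.3  -0.5   0.15]
```

{"method": "send_rows", "body": {"targets": [[[0,0,0,0,0.08],[0,0,0,0,0.1],[0,0,0,0,0.1],[0,0,0,0,0.1],[0,0,0,0,0.1],[0,0,0,0,0]]], "squeeze": 70}}

```text
clock: 41.37
tool_pos: [644.0, -179.1, 32.9]
tool_rot: [[0.999, 0.046, -0.024], [0.046, -0.999, -0.012], [-0.024, 0.011, -1.0]]
wrist_force: [0.1, 0.1, -3.9]
gripper_width: 6.9
```

```bash
python3 - <<'E'
from h import *
pt(644.4,-178.8,33)
E
```

```text
tool shift cm [ 0.04 -0.03 -0.01]
t 41.37 tcp [ 644.  -179.1   32.9] yaw x 0.046 F [ 0.1  0.1 -3.9] w 6.9 q [ 0.77  0.78 -0.86  1.47  0.62  1.2  -0.14]
zaxis [-0.024 -0.012 -1.   ] M [ 0.38 -0.68 -0.1 ]
```

{"method": "send_rows", "body": {"targets": [[[0,0,0,0,0.1],[0,0,0,0,0.1],[0,0,0,0,0.1],[0,0,0,0,0.1],[0,0,0,0,0.1],[0,0,0,0,0.1],[0,0,0,0,0.1],[0,0,0,0,0]]]}}

```text
clock: 42.03
tool_pos: [643.1, -178.9, 32.9]
tool_rot: [[0.791, -0.611, -0.025], [-0.611, -0.791, -0.012], [-0.013, 0.025, -1.0]]
wrist_force: [-1.0, -0.8, -3.8]
gripper_width: 6.9
```

```bash
python3 - <<'E'
from h import *
pt(644.4,-178.8,33)
E
```

```text
tool shift cm [ 0.09 -0.09 -0.01]
t 42.03 tcp [ 643.1 -178.9   32.9] yaw x -0.658 F [-1.  -0.8 -3.8] w 6.9 q [ 0.7   0.73 -0.73  1.48  0.52  1.16 -0.79]
zaxis [-0.025 -0.012 -1.   ] M [ 0.18 -0.61 -0.07]
```

{"method": "send_rows", "body": {"targets": [[[0,0,0,0,0.1],[0,0,0,0,0.1],[0,0,0,0,0.1],[0,0,0,0,0.1],[0,0,0,0,0.1],[0,0,0,0,0.1],[0,0,0,0,0.1],[0,0,0,0,0]]]}}

```text
clock: 42.7
tool_pos: [642.6, -178.1, 32.9]
tool_rot: [[0.23, -0.973, -0.027], [-0.973, -0.23, -0.012], [0.006, 0.029, -1.0]]
wrist_force: [-0.7, -0.5, -3.5]
gripper_width: 6.8
```

```bash
python3 - <<'E'
from h import *
pt(644.4,-178.8,33)
E
```

```text
tool shift cm [ 0.11 -0.16 -0.01]
t 42.7 tcp [ 642.6 -178.1   32.9] yaw x -1.339 F [-0.7 -0.5 -3.5] w 6.8 q [ 0.62  0.68 -0.6   1.48  0.43  1.13 -1.41]
zaxis [-0.027 -0.012 -1.   ] M [ 0.03 -0.43 -0.12]
```

{"method": "send_rows", "body": {"targets": [[[0,0,0,0,0.06],[0,0,0,0,0.06],[0,0,0,0,0.06],[0,0,0,0,0.06],[0,0,0,0,0.06]]]}}

```text
clock: 43.12
tool_pos: [642.5, -177.8, 32.9]
tool_rot: [[-0.034, -0.999, -0.028], [-0.999, 0.035, -0.013], [0.014, 0.027, -1.0]]
wrist_force: [-1.1, -2.6, -0.5]
gripper_width: 6.8
```

```bash
python3 - <<'E'
from h import *
pt(644.4,-178.8,33)
E
```

```text
tool shift cm [ 0.09 -0.19 -0.01]
t 43.12 tcp [ 642.5 -177.8   32.9] yaw x -1.605 F [-1.1 -2.6 -0.5] w 6.8 q [ 0.58  0.67 -0.55  1.49  0.39  1.12 -1.66]
zaxis [-0.028 -0.013 -1.   ] M [-0.02 -0.15  1.76]
```

The yaw moment jumped to 1.8 N m, so the nut is at its stop. Relax, release and rise.

{"method": "send_rows", "body": {"targets": [[[0,0,0,0,0.03],[20,0,0,0,0],[25,0,0,0,0],[25,0,0,0,0],[25,0,0,0,0],[25,0,0,-1.0,0],[25,0,0,-2.0,0],[25,0,0,-3.0,0],[25,0,0,-3.0,0],[25,0,0,-3.0,0],[25,0,0,0,0]]]}}

```text
clock: 44.03
tool_pos: [646.1, -174.2, 161.3]
tool_rot: [[-0.035, -0.999, -0.028], [-0.999, 0.036, -0.011], [0.012, 0.028, -1.0]]
wrist_force: [0.2, -0.1, 0.2]
gripper_width: 21.4
```

```bash
python3 - <<'E'
from h import *
pt(450,-120,200)
E
```

```text
tool shift cm [-4.68 19.89 -3.37]
t 44.03 tcp [ 646.1 -174.2  161.3] yaw x -1.606 F [ 0.2 -0.1  0.2] w 21.4 q [ 0.59  0.56 -0.59  1.37  0.32  1.34 -1.62]
zaxis [-0.028 -0.011 -1.   ] M [ 0.02 -0.09  0.03]
```

{"method": "send_rows", "body": {"targets": [[[25,2.7,2.8,-0.5,0],[25,2.7,2.8,-0.5,0],[25,2.7,2.8,-0.5,0],[25,2.7,2.8,-0.5,0],[25,2.7,2.8,-0.5,0],[25,2.7,2.8,-0.5,0],[25,2.7,2.8,-0.5,0],[25,2.7,2.8,-0.5,0],[25,2.7,2.8,-0.5,0],[25,2.7,2.8,-0.5,0],[25,2.7,2.8,-0.5,0],[25,2.7,0,0,0]]]}}

```text
clock: 45.03
tool_pos: [323.1, -493.2, 242.5]
tool_rot: [[-0.01, -1.0, -0.013], [-1.0, 0.01, -0.018], [0.018, 0.013, -1.0]]
wrist_force: [0.4, -0.6, -0.0]
gripper_width: 21.5
```

```bash
python3 - <<'E'
from h import *
st()
a=camera("top");b=camera("scene");cv2.imwrite("pics/fa.png",a);cv2.imwrite("pics/fb.png",b)
k=lambda im:cv2.resize(im,(800,300),interpolation=cv2.INTER_CUBIC)
t=cv2.resize(a[120:310,150:470],(800,475),interpolation=cv2.INTER_CUBIC)[:295]
t2=cv2.resize(a[140:260,265:475],(490,280),interpolation=cv2.INTER_CUBIC)
s=cv2.resize(b[150:270,260:392],(308,280),interpolation=cv2.INTER_CUBIC)
top=cv2.resize(a[110:310,150:480],(495,300),interpolation=cv2.INTER_CUBIC)
sc=cv2.resize(b[180:300,160:280],(300,300),interpolation=cv2.INTER_CUBIC)
o=np.zeros((590,800,3),np.uint8);o[:280,:490]=t2;o[:280,492:]=s;o[285:585,:495]=top;o[285:585,500:]=sc
cv2.imwrite("pics/fin.png",o)
E
```

```text
t 45.03 tcp [ 323.1 -493.2  242.5] yaw x -1.581 F [ 0.4 -0.6 -0. ] w 21.5 q [ 1.27  0.28 -0.45  1.53  0.14  1.36 -0.77]
```

View pics/fin.png

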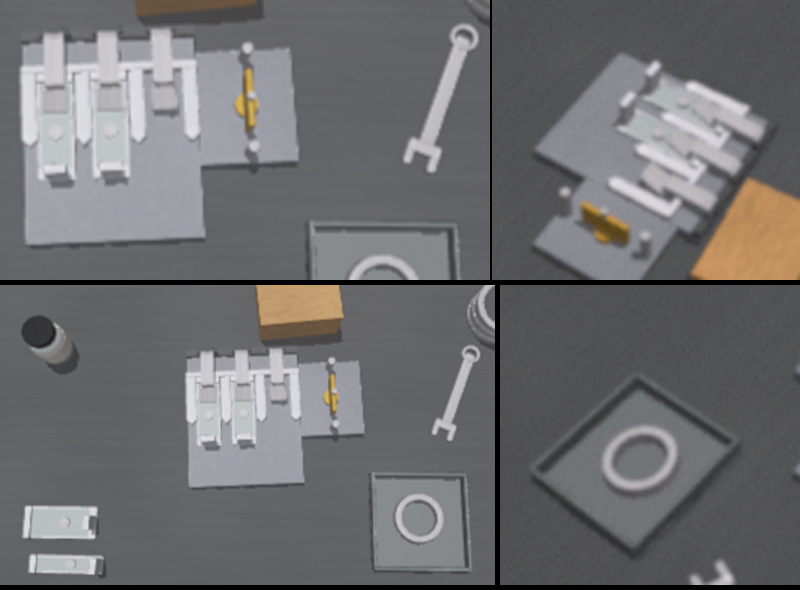

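The final picture shows both slides home under lowered clips, the ring flat in the tray, the wings in line with the posts and the bystanders in place. One numeric check remains.

```bash
python3 - <<'E'
from h import *
a=cv2.imread("pics/fa.png");g=cv2.cvtColor(a,6)
for y in (60,0):
    p=proj("top",(*stg(-39,y),63)); u=p.astype(int); w=g[u[1]-6:u[1]+7,u[0]-8:u[0]+9].astype(float); w=np.clip(w-190,0,None)
    yy,xx=np.mgrid[u[1]-6:u[1]+7,u[0]-8:u[0]+9]; c=((w*xx).sum()/w.sum(),(w*yy).sum()/w.sum()); P=ray("top",*c,63)
    d=P[:2]-np.array(stg(-39,y)); print("tab err stage x,y",(d[0]*np.cos(A)+d[1]*np.sin(A)).round(1),(d[1]*np.cos(A)-d[0]*np.sin(A)).round(1))
h=cv2.cvtColor(a,cv2.COLOR_BGR2HSV);m=cv2.inRange(h,(15,120,90),(32,255,255));m[:160]=0;m[200:]=0;m[:,:355]=0;m[:,385:]=0
ys,xs=np.nonzero(m)
top=ray("top",xs[ys<=ys.min()+1].mean(),ys.min(),60);bot=ray("top",xs[ys>=ys.max()-1].mean(),ys.max(),60)
print("wing",top,bot,"yaw",np.arctan2(top[1]-bot[1],top[0]-bot[0]).round(3),"stage",A)
for q in [(56,60),(56,0)]: pass
st()
E
```

```text
tab err stage x,y 1.9 -0.2
tab err stage x,y 1.6 2.5
wing [ 672.9 -176.7   60. ] [ 611.1 -177.2   60. ] yaw 0.008 stage 0.0426
t 45.13 tcp [ 325.4 -494.4  240.6] yaw x -1.582 F [ 0.3  0.6 -0.6] w 21.3 q [ 1.27  0.28 -0.45  1.53  0.15  1.36 -0.78]
```

```bash
python3 -c "
from station import *
print(job_done())"
```

```text
the job is handed in; nothing more can be done
None
```

I did the job in the order asked and handed it in at about 45 s; no verdict was reported.

- **Ring:** I took it by its wall and set it in the grey tray. The last picture shows it lying flat there.
- **Slides:** Only two 40 mm slides were there. I pushed one home in the left bay and one in the middle bay, to about 19 N and 35 N against the stop. The last pictures show both clips down behind the front bars. The tabs read 1.6 to 1.9 mm beyond the nominal home position, and the middle tab read 2.5 mm off in y. All of that is about the measuring error.
- **Wing nut:** I turned it clockwise in one grip, in short steps and without regripping, about 2.1 rad to its stop. The moment jumped to 1.8 N m there. The final wing angle read 0.008 rad against the stage's 0.043, which I put down to pixel noise.
- **Left alone:** The wide and narrow slides, jar, wrench and carton look unmoved in the last picture.

**What went off plan:**
- **Tool tilt:** The tool tilted by up to 0.12 rad from pushing and drift. I released the middle slide halfway in, pulled the tool straight by gripping the fixed near guard post, then finished the push.
- **Pressing force:** Pressing that slide flat briefly put about 62 N on the wrist, under the 120 N limit.

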